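Put the chisels and sanding blocks away and shut the tool chest

ROBOT

A 6-joint arm with a two-finger parallel gripper is mounted at the origin on the work surface. World frame = base frame: x ahead of the robot, y to its left, z up, the work surface at z = 0. Lengths are in m, angles in rad, forces in N, time in s.
With the tool pointing down it reaches from about 0.35 to 0.85 m from the base axis. Payload 8.1 kg.
Tool frame: the origin (TCP) lies midway between the tips of the shut fingers; the grasp point (between the pads) lies robot.grasp_offset behind it (robot.grasp_offset is the distance from the TCP to the grasp point, in m); z points along the fingers, y is the direction in which the jaws open and shut (so a half turn about z gives the same grasp; the last joint's range is limited). The gripper opens to 93 mm and grips with 3 to 60 N. Pads are 15 mm wide; open, the fingers measure 128 mm over their backs; the gripper's body (75 mm by 188 mm) begins 65 mm behind the grasp point.
Start: joints at [1.212, 0.13, 1.488, -0, 1.523, -0.085], TCP at [0.162, 0.578, 0.219] pointing down, gripper open.
Joint ranges: [-2.96, 2.96], [-0.89, 2.26], [0.02, 2.5], [-1.34, 4.48], [0, 2.73], [-2.66, 2.66]. Speed limits (rad/s): [2.39, 2.39, 2.79, 3.14, 3.14, 3.14].

INTERFACE

Orientations are given as a rotation vector (axis times angle).
In Python, from plant import robot gives the robot as it stands.
- The arm moves only by the shell command python3 -m handwheel 'ROWS' [OPENING] [FORCE]. ROWS is text: rows parted by semicolons, each of 6 numbers parted by spaces: the shift along the world's x, y, z each as a share of 0.3 m, from -1 to 1, then the turn, a rotation vector about the world's x, y, z each as a share of 45 degrees, from -1 to 1. A call has 1 to 5 rows; each row is the pose to reach, as a shift and turn from the pose commanded when the call began; what a row does not reach only later rows make up. A row lasts 1/10 s, in which the tool goes at most 50 mm and 8.59 degrees, less where a joint would pass 70% of its speed; a pose out of reach is approached as far as the arm can. A call with a number of a shift or a turn outside -1 to 1 is refused whole. A call with a gripper value outside its range is refused whole. OPENING is the closure, from -1 (fully open) to 1 (shut), set as the call begins (- or left out, the last holds). The fingers move at their own pace and stop on an object; FORCE is the grip in N (left out, the last holds). Time passes only in rows, so rows that repeat a pose let the fingers close. It gives the time, the measured TCP pose, the force and the opening at its end, in the units of the state.
- robot.read_state(): the state, without advancing time (a new reading comes with each control period).
- robot.read_camera(name): name is "scene" or "top"; returns (picture, depth): 420x560x3 uint8, red, green, blue; 420x560 float32, m along the optical axis (not along the pixel's ray), 0 where there is no reading.
- robot.camera_model(name): a dict with "camera_matrix" (3x3 intrinsics, pixels), "dist" ([k1, k2, p1, p2, k3] as OpenCV has them; the pictures are not rectified), "pose" (4x4, takes a point from camera to world coordinates). Camera axes: x right, y down, z forward; pixel columns grow to the right and rows downward; lengths in m; the calibration is good to about 2 mm. A picture is of the moment at which its call begins. camera_model takes no time and is no camera call.
- robot.close_job(): hands the job in, once; it reports no verdict.
Trained networks look in the newest picture that a camera, given by its name, has taken for a name from the list of things; names that differ only in an ending like _2 or _b are one class to them, and where a whole thing is asked for, a point or a joint stands for the part that bears it (a point fixed in the world has none). Each returns a list of dicts, best first, with "conf" (0 to 1); they miss things now and then, are a little off and sometimes report something else, mostly with a low value. They report only what shows in the picture. A call takes as long as a camera call.
- robot.look_for(camera, query): "rect" ([centre column, centre row, width, height] in pixels, round what is visible of it).
- robot.silhouettes(camera, query): "pixels" (420x560 bool, what is visible of it) and "rect" ([centre column, centre row, width, height] in pixels, round what is visible of it).
- robot.tip_of(camera, query): "at" ([row, column] in pixels: a listed point, or the origin of a listed thing).
The state is a dict: "t": time; "q": joint angles; "dq": joint speeds; "joint_torque": joint torques, N m; "tool_pos": TCP position; "orientation": TCP orientation; "force": force on the tool from outside, world axes, zero at the start; "wrist_torque": the same for the moment, N m; "opening": finger opening in m.
Only numpy, scipy, OpenCV 4.12 (cv2) and the standard library are available. Lean on these libraries where they do the work, as an engineer would, in place of code of your own. Each camera call takes 0.05 s, during which the arm holds its last target.

TASK

Clear the bench for the night: put every chisel and every cork sanding block lying on it into the open drawer of the red tool chest where one of its own kind already lies. Then push both drawers fully home until they click shut and stay shut, even one that got nothing new, without knocking over or shifting the tin, the glue bottle and the mug.

Things in the scene. Friction and masses are not known exactly. Their poses are not given: they have to be found in the camera images.
- chest: Low red steel bench-top tool chest, fixed to the bench: 240 mm deep (x), 466 mm wide (y), 85 mm high, with two shallow dark steel drawers side by side. Origin: centre of its underside; its +x points from its front into its back, its +y to the left drawer. Its front plane is at own x = -120 mm; the drawers slide out along own -x.
- left_drawer (a joint): How far the left drawer stands out, in m: 0 = fully home, 0.18 = fully out; starts at 0.145 to 0.165. About 1.5 N of friction; a spring catch resists the push from 14 mm down to 5 mm (up to about 8 N in all), then snaps over and draws the drawer to 0.
- left_drawer_floor (a point): Point on the inner floor of the left drawer (on the chest's +y side), midway across, 74 mm behind the inside of its front, 18 mm above the bench; moves with the drawer, axes as the chest's. Inside: x -74 to +129 mm, y +-100 mm; 6 mm walls 44 mm high. Front panel 12 mm thick, its top 57 mm above the floor. Only the part ahead of the chest is open from above; the chest's opening clears 57 mm.
- left_drawer_pull (a point): Middle of the outer face of the left drawer's pull: an aluminium lip 170 mm wide (y) and 12 mm high that sticks out 12 mm from the front panel, its centre 67 mm above the bench. Pushing on it along the chest's own +x closes the drawer.
- right_drawer (a joint): How far the right drawer stands out, in m: 0 = fully home, 0.18 = fully out; starts at 0.145 to 0.165. About 1.5 N of friction; a spring catch resists the push from 14 mm down to 5 mm (up to about 8 N in all), then snaps over and draws the drawer to 0.
- right_drawer_floor (a point): Point on the inner floor of the right drawer (on the chest's -y side), midway across, 74 mm behind the inside of its front, 18 mm above the bench; moves with the drawer, axes as the chest's. Inside: x -74 to +129 mm, y +-100 mm; 6 mm walls 44 mm high. Front panel 12 mm thick, its top 57 mm above the floor. Only the part ahead of the chest is open from above; the chest's opening clears 57 mm.
- right_drawer_pull (a point): Middle of the outer face of the right drawer's pull: an aluminium lip 170 mm wide (y) and 12 mm high that sticks out 12 mm from the front panel, its centre 67 mm above the bench. Pushing on it along the chest's own +x closes the drawer.
- chisel_1: Loose on the bench (may be absent): butt chisel lying flat, 115 mm long along own x: square wooden handle (x -57 to +15 mm) 24 mm wide and high; flat steel blade (x +15 to +57 mm) 18 mm wide, 5 mm thick at the bottom; about 110 g. Origin: centre of the underside of the whole tool.
- chisel_2: Loose on the bench (may be absent): butt chisel lying flat, 115 mm long along own x: square wooden handle (x -57 to +15 mm) 24 mm wide and high; flat steel blade (x +15 to +57 mm) 18 mm wide, 5 mm thick at the bottom; about 110 g. Origin: centre of the underside of the whole tool.
- chisel_3: Loose on the bench (may be absent): butt chisel lying flat, 115 mm long along own x: square wooden handle (x -57 to +15 mm) 24 mm wide and high; flat steel blade (x +15 to +57 mm) 18 mm wide, 5 mm thick at the bottom; about 110 g. Origin: centre of the underside of the whole tool.
- block_1: Loose on the bench (may be absent): cork sanding block, plain brick 115 mm long (own x), 40 mm wide (y), 34 mm high (z), about 90 g. Origin: centre of its underside.
- block_2: Loose on the bench (may be absent): cork sanding block, plain brick 115 mm long (own x), 40 mm wide (y), 34 mm high (z), about 90 g. Origin: centre of its underside.
- drawer_chisel: The chisel that already lies in one of the two drawers, by its +y (left) wall and along the chest's x; its drawer is the chisels' drawer. Same size, shape and origin as chisel_1.
- drawer_block: The sanding block that already lies in the other drawer, by its +y (left) wall and along the chest's x; its drawer is the blocks' drawer. Same size, shape and origin as block_1.
- paint_tin: Bystander: metal tin, 84 mm across, 100 mm high, standing on the bench; origin: centre of its underside.
- glue_bottle: Bystander: white glue bottle, 56 mm across, 160 mm high, standing; origin: centre of its underside.
- mug: Bystander: white mug, 80 mm across, 90 mm high, handle at its own +y; origin: centre of its underside.

How it is judged:
At the end, for the whole second after the job is handed in: Every chisel present is in the drawer with the first chisel, every sanding block present is in the other drawer with the first block (origin within the inside of the drawer, less than 50 mm above its floor), and both drawers are within 4 mm of fully home ((((x of chisel_1 in the frame of left_drawer_floor between -0.076 and 0.131 m and y of chisel_1 in the frame of left_drawer_floor between -0.102 and 0.102 m and z of chisel_1 in the frame of left_drawer_floor between -0.008 and 0.05 m) and (x of chisel_2 in the frame of left_drawer_floor between -0.076 and 0.131 m and y of chisel_2 in the frame of left_drawer_floor between -0.102 and 0.102 m and z of chisel_2 in the frame of left_drawer_floor between -0.008 and 0.05 m) and (x of chisel_3 in the frame of left_drawer_floor between -0.076 and 0.131 m and y of chisel_3 in the frame of left_drawer_floor between -0.102 and 0.102 m and z of chisel_3 in the frame of left_drawer_floor between -0.008 and 0.05 m) and (x of drawer_chisel in the frame of left_drawer_floor between -0.076 and 0.131 m and y of drawer_chisel in the frame of left_drawer_floor between -0.102 and 0.102 m and z of drawer_chisel in the frame of left_drawer_floor between -0.008 and 0.05 m) and (x of block_1 in the frame of right_drawer_floor between -0.076 and 0.131 m and y of block_1 in the frame of right_drawer_floor between -0.102 and 0.102 m and z of block_1 in the frame of right_drawer_floor between -0.008 and 0.05 m) and (x of block_2 in the frame of right_drawer_floor between -0.076 and 0.131 m and y of block_2 in the frame of right_drawer_floor between -0.102 and 0.102 m and z of block_2 in the frame of right_drawer_floor between -0.008 and 0.05 m) and (x of drawer_block in the frame of right_drawer_floor between -0.076 and 0.131 m and y of drawer_block in the frame of right_drawer_floor between -0.102 and 0.102 m and z of drawer_block in the frame of right_drawer_floor between -0.008 and 0.05 m)) or ((x of chisel_1 in the frame of right_drawer_floor between -0.076 and 0.131 m and y of chisel_1 in the frame of right_drawer_floor between -0.102 and 0.102 m and z of chisel_1 in the frame of right_drawer_floor between -0.008 and 0.05 m) and (x of chisel_2 in the frame of right_drawer_floor between -0.076 and 0.131 m and y of chisel_2 in the frame of right_drawer_floor between -0.102 and 0.102 m and z of chisel_2 in the frame of right_drawer_floor between -0.008 and 0.05 m) and (x of chisel_3 in the frame of right_drawer_floor between -0.076 and 0.131 m and y of chisel_3 in the frame of right_drawer_floor between -0.102 and 0.102 m and z of chisel_3 in the frame of right_drawer_floor between -0.008 and 0.05 m) and (x of drawer_chisel in the frame of right_drawer_floor between -0.076 and 0.131 m and y of drawer_chisel in the frame of right_drawer_floor between -0.102 and 0.102 m and z of drawer_chisel in the frame of right_drawer_floor between -0.008 and 0.05 m) and (x of block_1 in the frame of left_drawer_floor between -0.076 and 0.131 m and y of block_1 in the frame of left_drawer_floor between -0.102 and 0.102 m and z of block_1 in the frame of left_drawer_floor between -0.008 and 0.05 m) and (x of block_2 in the frame of left_drawer_floor between -0.076 and 0.131 m and y of block_2 in the frame of left_drawer_floor between -0.102 and 0.102 m and z of block_2 in the frame of left_drawer_floor between -0.008 and 0.05 m) and (x of drawer_block in the frame of left_drawer_floor between -0.076 and 0.131 m and y of drawer_block in the frame of left_drawer_floor between -0.102 and 0.102 m and z of drawer_block in the frame of left_drawer_floor between -0.008 and 0.05 m))) and value of joint each of left_drawer, right_drawer below 0.004 m); the robot touches nothing.
It fails at once if the tin is shifted by more than 40 mm or tipped over (distance of paint_tin from where it was at the start of the episode above 0.04 m or angle between paint_tin's own z axis and vertical above 0.5 rad).
It fails at once if the glue bottle is shifted by more than 40 mm or tipped over (distance of glue_bottle from where it was at the start of the episode above 0.04 m or angle between glue_bottle's own z axis and vertical above 0.5 rad).
It fails at once if the mug is shifted by more than 40 mm or tipped over (distance of mug from where it was at the start of the episode above 0.04 m or angle between mug's own z axis and vertical above 0.5 rad).
Of chisel_1, chisel_2, chisel_3, block_1, block_2 only 4 to 5 are there at a start; the rules pass over those that are not, and their reading is None.
At some moment in a run one of chisel_1, chisel_2, chisel_3, block_1, block_2 may be knocked a few centimetres aside while the robot is not near it.
Once in a run the grip may slacken for a moment while it holds something.
It also fails if it takes over 210 s, if anything falls off the work surface, if the arm or the gripper's body presses on something with over 40 N, if the wrist force passes 120 N, or if a joint passes its speed limit or range.

## Working session

There is one attempt and no reset: what is moved stays moved. The work goes in short steps, Python scripts to look and compute and a shell command to move; the robot and the scene stay as the last step left them, time stands still between calls to the robot, and variables do not carry over. Pictures are saved under pics/ and viewed, and the job is handed in when it is done.

```bash
ls; mkdir -p pics
python3 - <<'E'
from plant import robot
import cv2
print(robot.grasp_offset, robot.read_state())
for c in("scene","top"):
    p,d=robot.read_camera(c); cv2.imwrite(f"pics/{c}0.png",p[...,::-1]); print(robot.camera_model(c))
E
```

```text
pics
0.0188 {'t': 0.0, 'q': array([ 1.21161214e+00,  1.31169788e-01,  1.48928211e+00,  1.96519240e-05,
        1.52297327e+00, -8.53839195e-02]), 'dq': array([ 0.00152256, -0.00063875, -0.00063105, -0.00119139,  0.00066112,
        0.00146354]), 'joint_torque': array([ 2.01740186e-03, -5.59826839e+01, -4.91780198e+01,  7.71782384e-02,
        3.53160454e-02, -1.30742396e-04]), 'tool_pos': array([0.1619983 , 0.57713084, 0.21758073]), 'orientation': array([-4.28685864e-01, -3.11177867e+00,  2.80051080e-03]), 'force': array([ 0.06394632, -0.11102374,  0.1590154 ]), 'wrist_torque': array([ 0.00136362,  0.03493402, -0.01479976]), 'opening': 0.09298857158563169}
{'camera_matrix': array([[402.49970656,   0.        , 283.20534944],
       [  0.        , 402.49970656, 204.45938864],
       [  0.        ,   0.        ,   1.        ]]), 'dist': array([0.03703554, 0.        , 0.        , 0.        , 0.        ]), 'pose': array([[-0.79395524,  0.51383109, -0.32498106,  1.01298324],
       [ 0.60780758,  0.68341403, -0.40437014,  0.64299643],
       [ 0.01431867, -0.51857775, -0.85491058,  1.12186088],
       [ 0.        ,  0.        ,  0.        ,  1.        ]])}
{'camera_matrix': array([[426.78201889,   0.        , 282.88614691],
       [  0.        , 426.78201889, 202.30270481],
       [  0.        ,   0.        ,   1.        ]]), 'dist': array([-0.09939929,  0.        ,  0.        ,  0.        ,  0.        ]), 'pose': array([[-0.02456731, -0.98027989,  0.19608106,  0.37196576],
       [-0.99914651,  0.030592  ,  0.02775573,  0.11137719],
       [-0.0332069 , -0.19523182, -0.9801948 ,  1.21667369],
       [ 0.        ,  0.        ,  0.        ,  1.        ]])}
```

View pics/scene0.png

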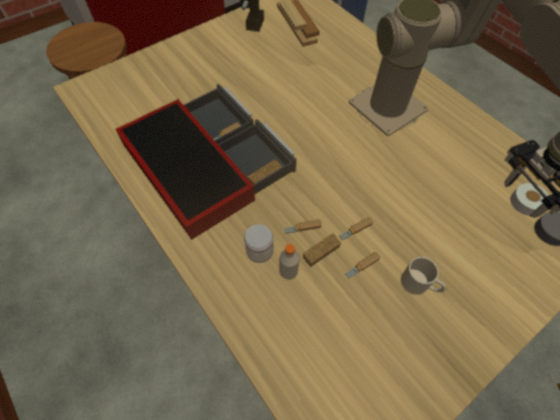

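View pics/top0.png

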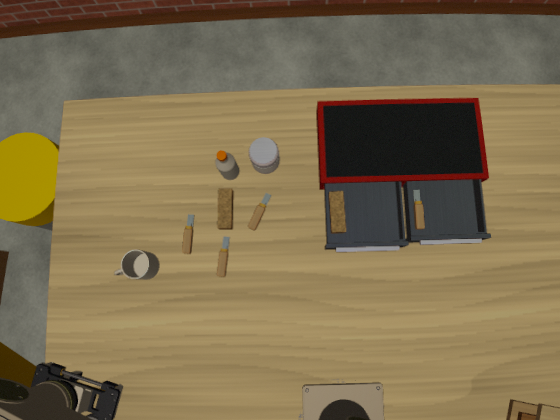

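The left drawer (columns 325-405 in top) holds a block and the right drawer (405-490) holds a chisel. Loose on the bench are a block at (225,208) and chisels at (188,234), (222,256) and (259,211). The mug is at (135,264), the tin at (263,153) and the bottle at (226,163). Next I'll measure these.

```bash
cat > h.py <<'E'
from plant import robot
import numpy as np, cv2
from scipy.spatial.transform import Rotation as R
def world(cam,d,mask):
    m=robot.camera_model(cam); v,u=np.nonzero(mask&(d>0)); z=d[v,u]
    n=cv2.undistortPoints(np.stack([u,v],1).astype(float)[:,None],m["camera_matrix"],m["dist"])[:,0]
    P=np.c_[n*z[:,None],z]; T=m["pose"]; return P@T[:3,:3].T+T[:3,3]
def plane(cam,u,v,z):
    m=robot.camera_model(cam); n=cv2.undistortPoints(np.array([[[u,v]]],float),m["camera_matrix"],m["dist"])[0,0]
    r=m["pose"][:3,:3]@np.array([*n,1]); t=m["pose"][:3,3]; return t+r*(z-t[2])/r[2]
def objs(cam,q,minc=.3):
    p,d=robot.read_camera(cam); out=[]
    for s in robot.silhouettes(cam,q):
        if s["conf"]<minc: continue
        P=world(cam,d,s["pixels"])
        if len(P)<15: continue
        z95=np.percentile(P[:,2],90)
        # keep points above surface
        r=cv2.minAreaRect(P[:,:2].astype(np.float32)*1000)
        b=cv2.boxPoints(r); e1=b[1]-b[0]; e2=b[2]-b[1]; e=e1 if np.linalg.norm(e1)>np.linalg.norm(e2) else e2
        ang=np.degrees(np.arctan2(e[1],e[0])); ang=(ang+90)%180-90
        T=P[P[:,2]>z95-.01]; tc=T[:,:2].mean(0)*1000
        print(q,"conf%.2f"%s["conf"],"rect",np.round(s["rect"]).astype(int),"c",np.round(r[0]).astype(int),"size",np.round(sorted(r[1])).astype(int),"ang%.0f"%ang,"ztop%.0f zmed%.0f"%(z95*1000,np.median(P[:,2])*1000),"topc",np.round(tc).astype(int),len(P))
        out.append((s,P))
    return out
def st():
    s=robot.read_state(); o=R.from_rotvec(s["orientation"]).as_matrix()
    print("t%.2f"%s["t"],"tcp",np.round(s["tool_pos"]*1000,1),"y axis deg %.1f"%np.degrees(np.arctan2(o[1,1],o[0,1])),"z",np.round(o[:,2],3),"F",np.round(s["force"],1),"open %.1f"%(s["opening"]*1000),"q",np.round(s["q"],2))
E
python3 - <<'E'
from h import *
for q in("chisel_1","block_1","mug","paint_tin","glue_bottle"): objs("top",q)
for q in("left_drawer_pull","right_drawer_pull","left_drawer_floor","right_drawer_floor"): 
    for r in robot.tip_of("top",q)[:2]: print(q,r, plane("top",r["at"][1],r["at"][0],.067 if "pull" in q else .018))
objs("scene","chisel_1");objs("scene","block_1");st()
E
```

```text
chisel_1 conf0.82 rect [188 233  15  35] c [531 420] size [ 26 110] ang-5 ztop25 zmed21 topc [512 421] 314
chisel_1 conf0.60 rect [222 258  15  40] c [463 320] size [ 31 107] ang-8 ztop25 zmed21 topc [445 319] 316
chisel_1 conf0.58 rect [446 214  89  67] c [ 570 -316] size [191 258] ang89 ztop72 zmed19 topc [ 502 -302] 4796
chisel_1 conf0.52 rect [257 212  21  35] c [590 215] size [ 24 114] ang-26 ztop25 zmed21 topc [573 222] 300
block_1 conf0.54 rect [367 216  84  68] c [563 -84] size [204 233] ang90 ztop72 zmed18 topc [487 -74] 4616
mug conf0.75 rect [138 264  46  28] c [448 571] size [ 84 132] ang81 ztop88 zmed41 topc [442 548] 1021
paint_tin conf0.67 rect [264 155  32  37] c [756 191] size [ 79 111] ang-10 ztop101 zmed98 topc [742 195] 856
paint_tin conf0.65 rect [259 212  23  34] c [591 215] size [ 26 116] ang-24 ztop25 zmed21 topc [573 222] 312
paint_tin conf0.62 rect [338 213  17  46] c [576  -4] size [ 41 115] ang1 ztop54 zmed51 topc [575  -4] 644
paint_tin conf0.41 rect [448 212  88  65] c [ 569 -315] size [190 256] ang90 ztop72 zmed19 topc [ 499 -303] 4704
glue_bottle conf0
[... 707 characters left out ...]
f': 0.57} [ 0.58122339 -0.3091997   0.018     ]
right_drawer_floor {'at': [218.2, 363.7], 'conf': 0.48} [ 0.55862912 -0.08281626  0.018     ]
chisel_1 conf0.85 rect [362 266  32  25] c [526 422] size [ 30 124] ang-3 ztop26 zmed22 topc [514 427] 306
chisel_1 conf0.57 rect [355 228  31  22] c [458 325] size [ 24 124] ang-8 ztop25 zmed21 topc [446 327] 273
chisel_1 conf0.50 rect [304 228  37  13] c [590 214] size [ 33 104] ang-31 ztop26 zmed20 topc [582 227] 224
block_1 conf0.69 rect [322 249  41  36] c [598 309] size [ 56 116] ang-1 ztop36 zmed33 topc [600 318] 633
t1.00 tcp [162.3 577.7 218.7] y axis deg 74.3 z [ 0.  0. -1.] F [-0.2  0.4 -0.2] open 93.3 q [ 1.21  0.13  1.49 -0.    1.52 -0.09]
```

Run:
```python
from h import *
p,d=robot.read_camera("top")
full=np.ones(d.shape,bool)
P=world("top",d,full); rows=np.array(np.nonzero(d>0)).T
def rect(P,n):
    r=cv2.minAreaRect(P[:,:2].astype(np.float32)*1000); print(n,len(P),np.round(r[0],1),np.round(r[1],1),round(r[2],1))
m=(abs(P[:,2]-.085)<.007)&(P[:,1]<.06)&(P[:,0]>.55); rect(P[m],"chest")
# drawers rim
m=(abs(P[:,2]-.069)<.012)&(P[:,1]<.06)&(P[:,0]<.56)&(P[:,0]>.4)
for lo,hi,n in((-.19,.06,"L"),(-.45,-.19,"R")):
    k=m&(P[:,1]>lo)&(P[:,1]<hi); rect(P[k],n+" front"); Q=P[k]; print(np.round([Q[:,0].min(),Q[:,0].max(),Q[:,1].min(),Q[:,1].max()],3))
# bench block
k=(P[:,2]>.012)&(P[:,2]<.05)&(P[:,1]>.1)&(P[:,1]<.5)&(P[:,0]>.35)&(P[:,0]<.67)
lab=np.zeros(d.shape,np.uint8); lab[tuple(rows[k].T)]=1
n,L=cv2.connectedComponents(lab)
for i in range(1,n):
    if (L==i).sum()>80: Q=world("top",d,L==i); rect(Q,"obj"); T=Q[Q[:,2]>np.percentile(Q[:,2],80)-.006]; rect(T,"  top")
cv2.imwrite("pics/top_c.png",cv2.resize(p[90:270,90:500,::-1],None,fx=1.95,fy=1.95,interpolation=cv2.INTER_CUBIC))
```

```text
chest 13453 [ 770.4 -193.9] [468.1 243.6] 89.8
L front 923 [509.5 -78.9] [220.8  97.3] 89.8
[ 0.461  0.559 -0.189  0.032]
R front 919 [ 516.9 -306.4] [221.8  85.1] 89.8
[ 0.474  0.56  -0.417 -0.195]
obj 562 [596.7 311.5] [ 38.3 114.4] 89.3
  top 502 [596.5 311.9] [ 38.  113.7] 88.5
obj 237 [577.6 220.8] [24.5 86.2] 63.8
  top 206 [574.5 222.3] [24.2 78.8] 63.4
obj 239 [516.6 421.6] [26.1 81.9] 84.0
  top 201 [514.6 420.9] [24.2 78.1] 83.9
obj 240 [448.3 319.6] [25.4 82.1] 81.7
  top 209 [445.4 319.8] [24.5 75.7] 82.1
```

View pics/top_c.png

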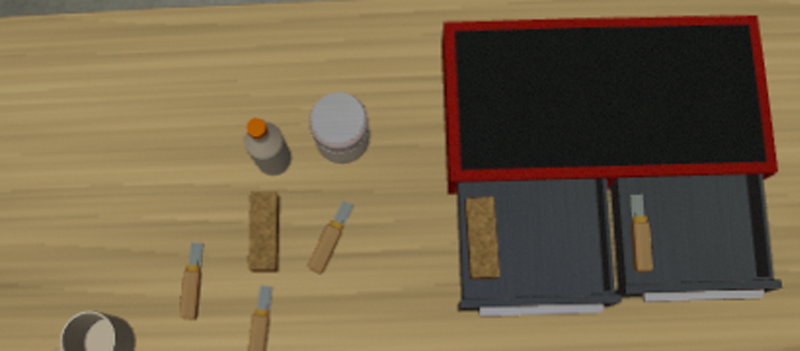

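The chest is square to the world: its front plane is at x≈0.650, the left drawer centre at y≈-0.079 (out about 0.165) and the right at y≈-0.306 (out about 0.152). I'll take the chisel by the mug first, its handle at (515,421) mm.

```bash
python3 -m handwheel '0.3 -0.1 0 0 0 0.216; 0.5 -0.2 0 0 0 0.216; 0.75 -0.33 0 0 0 0.216; 0.75 -0.33 0 0 0 0.216; 0.75 -0.33 0 0 0 0.216' -0.2 20; python3 -c "from h import *; st()"
```

```text
t: 1.55
tool_pos: [0.3889, 0.4776, 0.2188]
orientation: [0.163, 3.137, 0.0]
force: [0.8, 0.8, 0.2]
opening: 0.0586
t1.55 tcp [388.9 477.6 218.8] y axis deg 84.0 z [ 0.  0. -1.] F [0.8 0.8 0.2] open 58.6 q [ 0.8   0.17  1.44  0.    1.53 -0.66]
```

```bash
python3 -m handwheel '0.16 -0.07 0 0 0 0; 0.32 -0.14 0 0 0 0; 0.425 -0.19 -0.1 0 0 0; 0.425 -0.19 -0.25 0 0 0; 0.425 -0.19 -0.4 0 0 0'; python3 -m handwheel '0 0 -0.1 0 0 0; 0 0 -0.2 0 0 0; 0 0 -0.25 0 0 0; 0 0 -0.303 0 0 0; 0 0 -0.303 0 0 0';  python3 -c "
from h import *
st(); p,d=robot.read_camera('top'); cv2.imwrite('pics/t1.png',cv2.resize(p[150:330,90:350,::-1],None,fx=3,fy=3))"
```

```text
t: 2.05
tool_pos: [0.5168, 0.4208, 0.0981]
orientation: [0.168, 3.135, 0.002]
force: [0.3, -0.7, -0.5]
opening: 0.0559
t: 2.55
tool_pos: [0.5137, 0.421, 0.0058]
orientation: [-0.163, -3.135, 0.003]
force: [0.0, -0.4, -1.0]
opening: 0.0558
t2.55 tcp [513.7 421.    5.8] y axis deg 84.0 z [-0.002 -0.002 -1.   ] F [ 0.  -0.4 -1. ] open 55.8 q [ 0.61  0.48  1.47 -0.    1.2  -0.86]
```

View pics/t1.png

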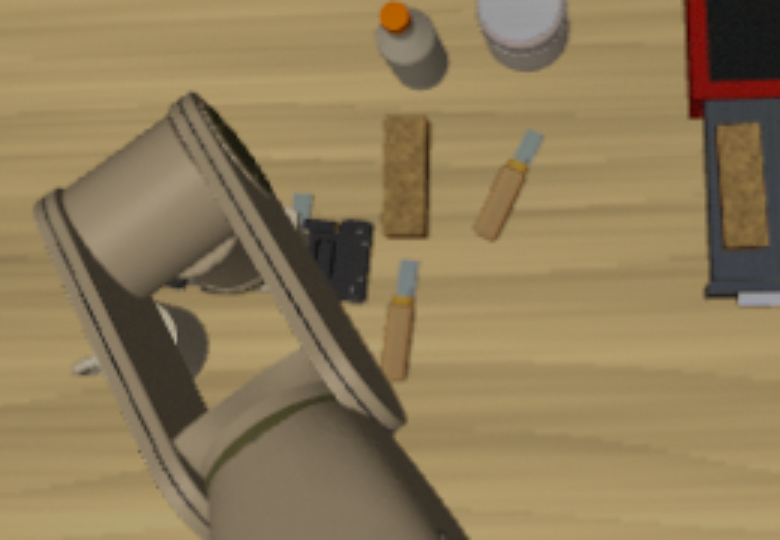

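The jaws straddle the chisel: its blade shows above the gripper at (303,205) in the crop, and the mug is untouched. Next I grip and lift.

```bash
python3 -m handwheel '0 0 0 0 0 0; 0 0 0 0 0 0; 0 0 0 0 0 0; 0 0 0 0 0 0' 1 25; python3 -m handwheel '0 0 0.15 0 0 0; 0 0 0.3 0 0 0; 0 0 0.45 0 0 0;0 0 0.47 0 0 0; 0 0 0.47 0 0 0';  python3 -c "from h import *; st()"
```

```text
t: 3.0
tool_pos: [0.5152, 0.422, 0.0086]
orientation: [0.163, 3.136, 0.001]
force: [0.6, 0.4, 0.9]
opening: 0.0284
t: 3.5
tool_pos: [0.5162, 0.4227, 0.152]
orientation: [0.163, 3.133, 0.005]
force: [0.3, -0.5, -0.9]
opening: 0.0003
t3.50 tcp [516.2 422.7 152. ] y axis deg 84.0 z [ 0.004  0.003 -1.   ] F [ 0.3 -0.5 -0.9] open 0.3 q [ 0.61  0.34  1.37  0.    1.43 -0.86]
```

The fingers were still closing when I lifted, so they came up empty. Looking again.

```bash
python3 -c "
from h import *
objs('top','chisel_1'); objs('scene','chisel_1')
p,d=robot.read_camera('scene'); cv2.imwrite('pics/s1.png',cv2.resize(p[150:330,240:500,::-1],None,fx=3,fy=3))"
```

```text
chisel_1 conf0.80 rect [259 213  25  38] c [591 217] size [ 31 114] ang-26 ztop25 zmed21 topc [573 222] 316
chisel_1 conf0.71 rect [223 257  19  40] c [464 317] size [ 24 110] ang-8 ztop25 zmed21 topc [445 319] 298
chisel_1 conf0.85 rect [304 226  40  14] c [589 214] size [ 36 108] ang-25 ztop26 zmed20 topc [578 227] 263
chisel_1 conf0.72 rect [362 263  35  22] c [526 416] size [ 27 114] ang-16 ztop26 zmed21 topc [511 422] 299
chisel_1 conf0.61 rect [353 228  27  23] c [496 334] size [ 61 140] ang25 ztop25 zmed19 topc [458 325] 222
```

View pics/s1.png

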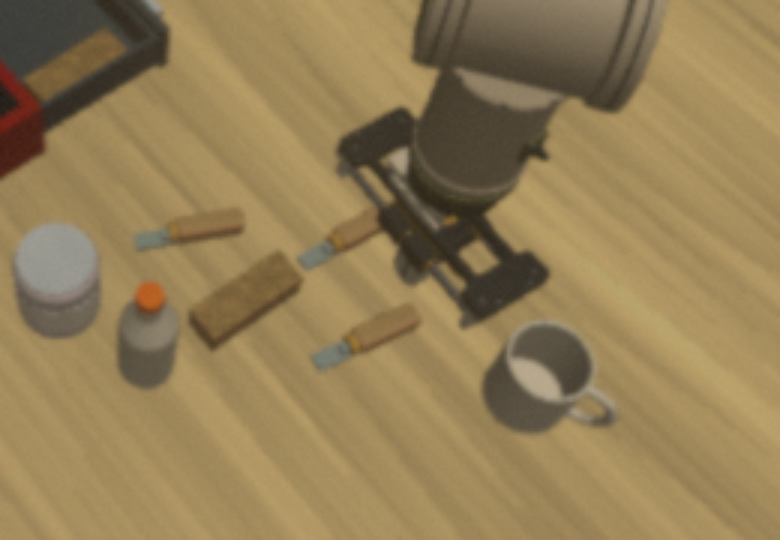

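```bash
cat >> h.py <<'E'
def comps(cam,zlo=.014,zhi=.05,box=(.35,.67,.1,.5)):
    p,d=robot.read_camera(cam); full=np.ones(d.shape,bool); P=world(cam,d,full); rows=np.array(np.nonzero(d>0)).T
    k=(P[:,2]>zlo)&(P[:,2]<zhi)&(P[:,0]>box[0])&(P[:,0]<box[1])&(P[:,1]>box[2])&(P[:,1]<box[3])
    lab=np.zeros(d.shape,np.uint8); lab[tuple(rows[k].T)]=1
    n,L=cv2.connectedComponents(lab)
    for i in range(1,n):
        if (L==i).sum()<60: continue
        Q=world(cam,d,L==i); z=np.percentile(Q[:,2],80); T=Q[Q[:,2]>z-.006]
        r=cv2.minAreaRect(T[:,:2].astype(np.float32)*1000); a=r[2] if r[1][0]>r[1][1] else r[2]-90
        print(cam,len(Q),"c",np.round(r[0],1),"size",np.round(sorted(r[1])),"axis deg %.1f"%((a+90)%180-90),"z%.0f"%(z*1000))
E
python3 -c "
from h import *
comps('scene');comps('top')"
```

```text
scene 188 c [575.3 226.8] size [23. 78.] axis deg -24.8 z25
scene 136 c [454.5 323.8] size [24. 62.] axis deg -8.5 z25
scene 551 c [597.7 316.5] size [ 41. 116.] axis deg -1.4 z36
scene 211 c [509.8 420.7] size [24. 80.] axis deg -12.2 z25
top 557 c [596.7 311.8] size [ 38. 113.] axis deg -0.9 z35
top 232 c [574.5 222.2] size [23. 78.] axis deg -25.5 z25
top 234 c [445.4 319.7] size [24. 76.] axis deg -8.1 z25
```

```bash
python3 -m handwheel '-0.01 -0.018 0 0 0 -0.133; -0.01 -0.018 0 0 0 -0.133; -0.01 -0.018 -0.1 0 0 -0.133; -0.01 -0.018 -0.2 0 0 -0.133; -0.01 -0.018 -0.3 0 0 -0.133' -0.2 25; python3 -m handwheel '0 0 -0.1 0 0 0; 0 0 -0.175 0 0 0; 0 0 -0.175 0 0 0; 0 0 -0.175 0 0 0'; python3 -m handwheel '0 0 0 0 0 0; 0 0 0 0 0 0; 0 0 0 0 0 0; 0 0 0 0 0 0; 0 0 0 0 0 0' 1 25;python3 -m handwheel '0 0 0 0 0 0; 0 0 0 0 0 0; 0 0 0 0 0 0; 0 0 0 0 0 0; 0 0 0 0 0 0'; python3 -c "from h import *; st()"
```

```text
t: 4.35
tool_pos: [0.5118, 0.4164, 0.0576]
orientation: [0.322, 3.125, 0.0]
force: [0.1, 0.0, -0.4]
opening: 0.0361
t: 4.75
tool_pos: [0.5113, 0.4161, 0.0056]
orientation: [-0.324, -3.124, 0.001]
force: [-0.8, 0.4, -0.2]
opening: 0.0557
t: 5.25
tool_pos: [0.5119, 0.4165, 0.0067]
orientation: [0.327, 3.124, 0.001]
force: [0.3, 1.0, 1.7]
opening: 0.0238
t: 5.75
tool_pos: [0.512, 0.4165, 0.0067]
orientation: [0.327, 3.124, 0.001]
force: [-1.0, 0.0, 5.3]
opening: 0.0238
t5.75 tcp [512.  416.5   6.7] y axis deg 78.0 z [ 0.001  0.    -1.   ] F [-1.   0.   5.3] open 23.8 q [ 0.61  0.47  1.48  0.    1.19 -0.76]
```

```bash
python3 -m handwheel '0 0 0.1 0 0 0; 0 0 0.25 0 0 0; 0 0 0.4 0 0 0;0 0 0.48 0 0 0; 0 0 0.48 0 0 0';  python3 -m handwheel '0.02 -0.15 0 0 0 0.1; 0.05 -0.3 0 0 0 0.2; 0.08 -0.45 0 0 0 0.267; 0.1 -0.6 0 0 0 0.267; 0.12 -0.75 0 0 0 0.267'; python3 -c "from h import *; st()"
```

```text
t: 6.25
tool_pos: [0.514, 0.4177, 0.1553]
orientation: [0.327, 3.119, 0.008]
force: [0.2, 0.5, -0.9]
opening: 0.024
t: 6.75
tool_pos: [0.5462, 0.1891, 0.1472]
orientation: [0.002, -3.138, 0.002]
force: [1.4, 0.2, -1.2]
opening: 0.024
t6.75 tcp [546.2 189.1 147.2] y axis deg 90.1 z [-0.004 -0.001 -1.   ] F [ 1.4  0.2 -1.2] open 24.0 q [ 0.24  0.12  1.63 -0.    1.39 -1.33]
```

```bash
python3 -m handwheel '0 -0.15 0 0 0 0; 0 -0.3 0 0 0 0; 0 -0.45 0 0 0 0; 0 -0.6 0 0 0 0; 0 -0.75 0 0 0 0'; python3 -m handwheel '0 -0.15 0 0 0 0; 0 -0.3 0 0 0 0; 0 -0.45 0 0 0 0; 0 -0.6 0 0 0 0; 0 -0.75 0 0 0 0'; python3 -c "
from h import *
st();p,d=robot.read_camera('scene'); cv2.imwrite('pics/s2.png',cv2.resize(p[60:260,100:360,::-1],None,fx=3,fy=3))"
```

```text
t: 7.25
tool_pos: [0.5459, -0.0353, 0.1474]
orientation: [0.002, -3.138, -0.001]
force: [0.9, -0.5, -2.6]
opening: 0.0238
t: 7.75
tool_pos: [0.546, -0.2599, 0.1472]
orientation: [0.001, -3.138, -0.003]
force: [1.3, -0.7, -1.7]
opening: 0.0238
t7.75 tcp [ 546.  -259.9  147.2] y axis deg 90.1 z [-0.003  0.002 -1.   ] F [ 1.3 -0.7 -1.7] open 23.8 q [-0.53  0.19  1.55 -0.    1.4  -2.1 ]
```

View pics/s2.png

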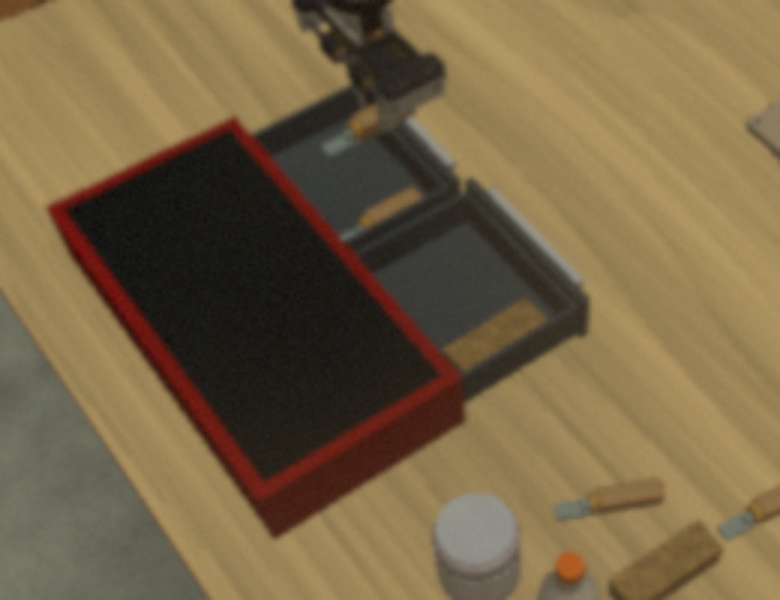

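```bash
python3 -m handwheel '0 -0.15 0 0 0 0; 0 -0.3 0 0 0 0; 0 -0.365 0 0 0 0; 0 -0.365 -0.1 0 0 0; 0 -0.365 -0.2 0 0 0'; python3 -m handwheel '0 0 -0.08 0 0 0; 0 0 -0.16 0 0 0; 0 0 -0.19 0 0 0; 0 0 -0.195 0 0 0; 0 0 -0.195 0 0 0'; python3 -c "
from h import *
st();p,d=robot.read_camera('scene'); cv2.imwrite('pics/s3.png',cv2.resize(p[60:210,140:340,::-1],None,fx=4,fy=4))"
```

```text
t: 8.3
tool_pos: [0.5469, -0.3691, 0.0877]
orientation: [-0.001, -3.141, -0.001]
force: [0.4, -0.4, -2.5]
opening: 0.0239
t: 8.8
tool_pos: [0.5494, -0.3676, 0.0334]
orientation: [-0.003, 3.139, 0.0]
force: [-0.5, 6.8, 19.6]
opening: 0.0236
t8.80 tcp [ 549.4 -367.6   33.4] y axis deg 90.1 z [ 0.003  0.    -1.   ] F [-0.5  6.8 19.6] open 23.6 q [-0.67  0.44  1.47  0.    1.23 -2.24]
```

View pics/s3.png

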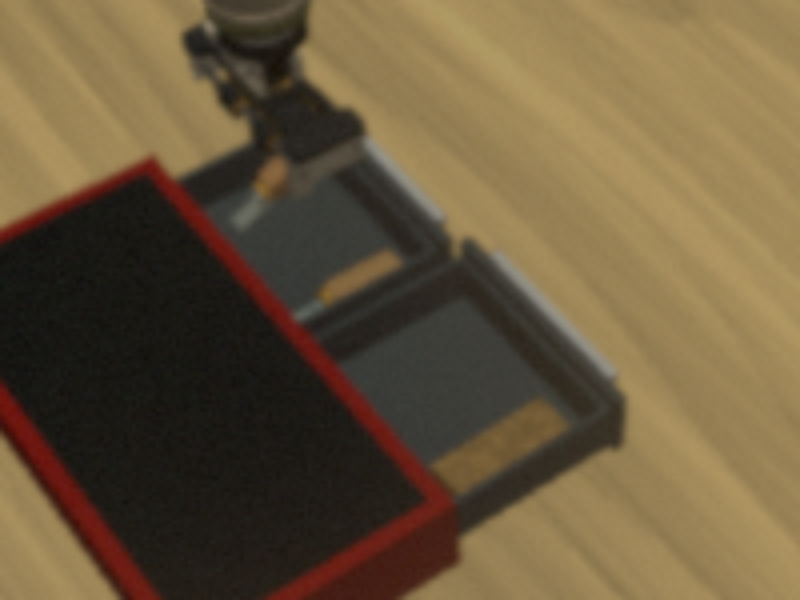

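There is a 20 N upward reaction 6 mm too high, with a sideways push away from the right wall. The outer finger is probably catching the wall. I'll back up, move 10 mm to +y and try again.

```bash
python3 -m handwheel '0 0 0.1 0 0 0; 0 0.02 0.12 0 0 0; 0 0.04 0.12 0 0 0; 0 0.04 0.05 0 0 0; 0 0.04 0.03 0 0 0';python3 -m handwheel '0 0 -0.01 0 0 0; 0 0 -0.02 0 0 0'; python3 -c "
from h import *
st()"
```

```text
t: 9.35
tool_pos: [0.5454, -0.3539, 0.0362]
orientation: [0.002, -3.137, -0.006]
force: [0.0, 0.4, -1.9]
opening: 0.0237
t: 9.55
tool_pos: [0.5474, -0.3558, 0.0341]
orientation: [0.002, -3.141, -0.001]
force: [-1.7, 2.4, 9.8]
opening: 0.0242
t9.55 tcp [ 547.4 -355.8   34.1] y axis deg 90.1 z [-0.001  0.001 -1.   ] F [-1.7  2.4  9.8] open 24.2 q [-0.65  0.42  1.49  0.    1.23 -2.23]
```

Contact comes at the same height, so it's the chisel on the floor, sagged slightly in the pads. I'll release here.

```bash
python3 -m handwheel '0 0 0 0 0 0; 0 0 0 0 0 0; 0 0 0 0 0 0; 0 0 0 0 0 0' 0.2; python3 -c "
from h import *
st()"; python3 -m handwheel '0 0 0.1 0 0 0; 0 0 0.2 0 0 0; 0 0 0.35 0 0 0; 0 0.1 0.4 0 0 0; 0 0.25 0.4 0 0 0'; python3 -m handwheel '0 0.15 0 0 0 0; 0 0.3 0 0 0 0; 0 0.45 0 0 0 0; 0 0.6 0 0 0 0; 0 0.75 0 0 0 0' -0.2;python3 -m handwheel '0 0.15 0 0 0 0; 0 0.3 0 0 0 0; 0 0.45 0 0 0 0; 0 0.6 0 0 0 0; 0 0.75 0 0 0 0'; python3 -c "
from h import *
st(); box=(.47,.66,-.42,.03)
comps('top',.03,.06,box);comps('top');comps('scene',.03,.06,box)
p,d=robot.read_camera('top'); cv2.imwrite('pics/t4.png',cv2.resize(p[160:270,310:500,::-1],None,fx=4,fy=4))"
```

```text
t: 9.95
tool_pos: [0.5479, -0.3565, 0.0352]
orientation: [-0.002, 3.141, -0.001]
force: [0.2, 0.5, -0.3]
opening: 0.0371
t9.95 tcp [ 547.9 -356.5   35.2] y axis deg 90.1 z [ 0.001 -0.001 -1.   ] F [ 0.2  0.5 -0.3] open 37.1 q [-0.66  0.42  1.49 -0.    1.23 -2.23]
t: 10.45
tool_pos: [0.5497, -0.2839, 0.1597]
orientation: [0.003, 3.135, -0.008]
force: [0.6, 1.2, -0.5]
opening: 0.037
t: 10.95
tool_pos: [0.5476, -0.0546, 0.1552]
orientation: [-0.001, 3.141, -0.0]
force: [0.4, 0.9, -0.2]
opening: 0.0557
t: 11.45
tool_pos: [0.5476, 0.1706, 0.1552]
orientation: [-0.002, 3.141, 0.0]
force: [0.6, -0.6, 0.3]
opening: 0.0555
t11.45 tcp [547.6 170.6 155.2] y axis deg 90.1 z [ 0.001  0.    -1.   ] F [ 0.6 -0.6  0.3] open 55.5 q [ 0.21  0.1   1.64 -0.    1.4  -1.36]
top 277 c [ 579.1 -410.3] size [ 10. 152.] axis deg -0.6 z56
top 201 c [ 571.6 -200.6] size [ 18. 167.] axis deg 2.8 z57
top 146 c [ 569.8 -181. ] size [ 10. 162.] axis deg -3.5 z57
top 657 c [575.4   1.4] size [ 52. 115.] axis deg 1.1 z53
top 256 c [ 561.1 -236.2] size [25. 78.] axis deg -0.3 z42
top 87 c [ 558.2 -350.2] size [23. 49.] axis deg -32.0 z58
top 69 c [573.7 324.7] size [13. 67.] axis deg 1.8 z35
top 230 c [445.4 319.4] size [24. 76.] axis deg -7.9 z24
scene 237 c [ 568.6 -405.4] size [ 31. 143.] axis deg -9.5 z57
scene 129 c [ 502.3 -278.5] size [ 17. 133.] axis deg -84.7 z57
scene 84 c [ 556.1 -351.1] size [22. 58.] axis deg -3.7 z58
scene 1070 c [562.  -88.5] size [157. 238.] axis deg 89.5 z54
```

View pics/t4.png

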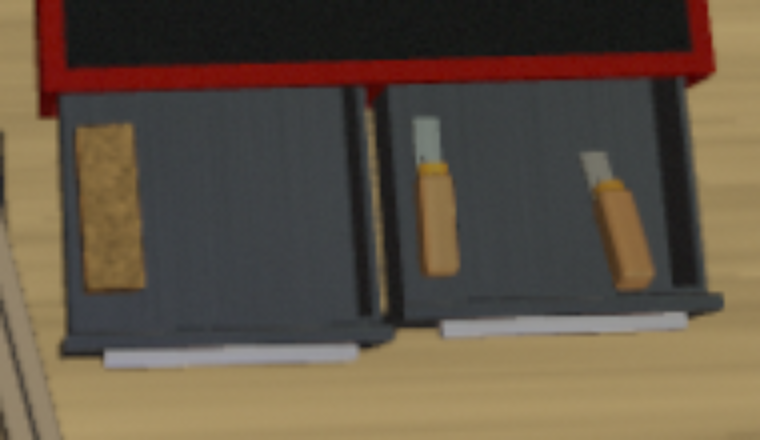

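Run:
```python
from h import *
for c in("top","scene"):
    p,d=robot.read_camera(c); P=world(c,d,np.ones(d.shape,bool))
    k=(P[:,0]>.49)&(P[:,0]<.645)&(P[:,1]>-.39)&(P[:,1]<-.32)&(P[:,2]>.023); Q=P[k]
    for x in np.arange(.49,.645,.01):
        s=Q[(Q[:,0]>=x)&(Q[:,0]<x+.01)]
        if len(s)>2: print(c,round(x,3),len(s),"y",np.round([s[:,1].min(),s[:,1].max()],3),"z",np.round(np.percentile(s[:,2],[10,50,90]),3))
    if c=="scene": cv2.imwrite('pics/s5.png',cv2.resize(p[70:190,160:310,::-1],None,fx=5,fy=5,interpolation=cv2.INTER_CUBIC))
```

```text
top 0.49 83 y [-0.389 -0.32 ] z [0.072 0.074 0.077]
top 0.5 67 y [-0.389 -0.32 ] z [0.06  0.062 0.073]
top 0.51 38 y [-0.366 -0.344] z [0.072 0.081 0.083]
top 0.52 38 y [-0.366 -0.344] z [0.067 0.079 0.082]
top 0.53 38 y [-0.366 -0.329] z [0.058 0.072 0.076]
top 0.54 35 y [-0.368 -0.344] z [0.057 0.069 0.073]
top 0.55 42 y [-0.368 -0.334] z [0.051 0.063 0.067]
top 0.56 35 y [-0.368 -0.343] z [0.053 0.059 0.064]
top 0.57 30 y [-0.366 -0.346] z [0.037 0.052 0.059]
top 0.58 20 y [-0.367 -0.345] z [0.027 0.033 0.05 ]
top 0.59 22 y [-0.383 -0.346] z [0.024 0.028 0.03 ]
top 0.6 10 y [-0.366 -0.347] z [0.024 0.025 0.027]
scene 0.49 46 y [-0.389 -0.321] z [0.063 0.072 0.076]
scene 0.5 62 y [-0.39  -0.321] z [0.029 0.056 0.072]
scene 0.51 24 y [-0.389 -0.337] z [0.062 0.076 0.083]
scene 0.52 26 y [-0.362 -0.338] z [0.061 0.074 0.079]
scene 0.53 26 y [-0.366 -0.339] z [0.058 0.072 0.077]
scene 0.54 26 y [-0.363 -0.339] z [0.054 0.069 0.072]
scene 0.55 29 y [-0.367 -0.339] z [0.051 0.064 0.069]
scene 0.56 25 y [-0.362 -0.341] z [0.042 0.058 0.064]
scene 0.57 28 y [-0.363 -0.341] z [0.037 0.054 0.061]
scene 0.58 23 y [-0.359 -0.344] z [0.029 0.035 0.051]
scene 0.59 15 y [-0.361 -0.341] z [0.026 0.028 0.032]
scene 0.6 10 y [-0.357 -0.343] z [0.024 0.025 0.029]
```

View pics/s5.png

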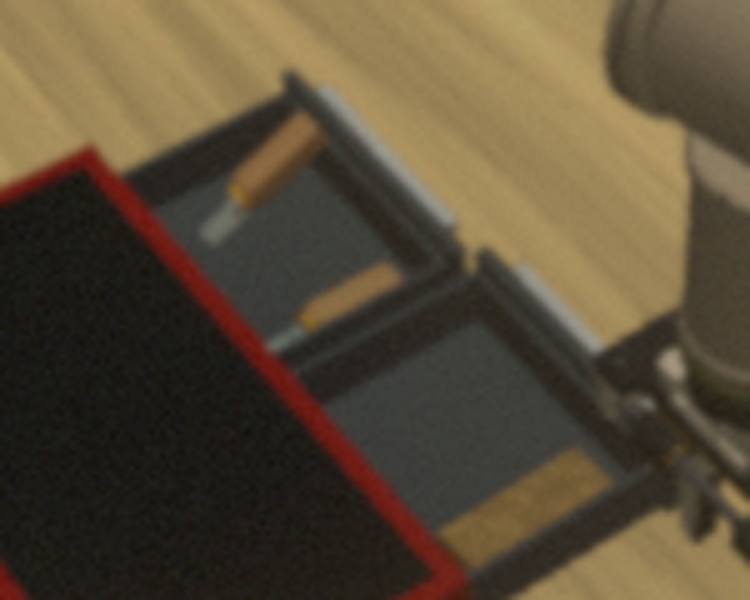

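The chisel pitched in the pads and now leans with its handle end against the drawer front (handle top z≈0.08). I'll regrip it, draw it to +x and lay it flat.

```bash
python3 -m handwheel '0 -0.15 0 0 0 0; 0 -0.3 0 0 0 0; 0 -0.45 0 0 0 0; 0 -0.6 0 0 0 0; 0 -0.75 0 0 0 0' 0.1 45;python3 -m handwheel '0 -0.15 0 0 0 0; 0 -0.3 0 0 0 0; 0 -0.45 0 0 0 0; 0 -0.6 0 0 0 0; 0 -0.75 0 0 0 0'; python3 -m handwheel '0 -0.09 0 0 0 0; 0 -0.09 -0.1 0 0 0; 0 -0.09 -0.2 0 0 0; 0 -0.09 -0.3 0 0 0; 0 -0.09 -0.36 0 0 0'; python3 -m handwheel '0 0 0 0 0 0;0 0 0 0 0 0'; python3 -c "
from h import *
st()"
```

```text
t: 12.25
tool_pos: [0.5471, -0.0598, 0.155]
orientation: [0.002, 3.141, -0.001]
force: [1.0, -0.4, 0.2]
opening: 0.0415
t: 12.75
tool_pos: [0.5462, -0.2849, 0.1549]
orientation: [0.003, 3.141, -0.001]
force: [1.1, 0.0, 1.0]
opening: 0.0419
t: 13.25
tool_pos: [0.5471, -0.3101, 0.0466]
orientation: [0.003, 3.14, -0.001]
force: [0.0, 1.7, 0.5]
opening: 0.0417
t: 13.45
tool_pos: [0.5466, -0.3092, 0.0468]
orientation: [-0.001, -3.141, -0.001]
force: [-0.5, 0.1, 0.3]
opening: 0.0422
t13.45 tcp [ 546.6 -309.2   46.8] y axis deg 90.0 z [-0.001  0.    -1.   ] F [-0.5  0.1  0.3] open 42.2 q [-0.6   0.34  1.56 -0.    1.23 -2.17]
```

```bash
python3 -m handwheel '0 0 0.15 0 0 0; 0 -0.05 0.18 0 0 0; 0 -0.153 0.18 0 0 0; 0 -0.153 0.18 0 0 0; 0 -0.153 0.1 0 0 0'; python3 -m handwheel '0 0 -0.05 0 0 0;0 0 -0.1 0 0 0;0 0 -0.1 0 0 0'; python3 -m handwheel '0 0 0 0 0 0;0 0 0 0 0 0;0 0 0 0 0 0;0 0 0 0 0 0;0 0 0 0 0 0' 1 45; python3 -c "
from h import *
st()"
```

```text
t: 13.95
tool_pos: [0.5501, -0.3577, 0.082]
orientation: [0.001, 3.134, -0.009]
force: [0.6, -0.8, 0.2]
opening: 0.0419
t: 14.25
tool_pos: [0.5458, -0.3526, 0.0435]
orientation: [0.002, -3.137, -0.005]
force: [-0.6, 0.1, -0.6]
opening: 0.0416
t: 14.75
tool_pos: [0.5485, -0.3546, 0.0479]
orientation: [-0.002, 3.14, -0.002]
force: [0.7, -1.0, 3.5]
opening: 0.0234
t14.75 tcp [ 548.5 -354.6   47.9] y axis deg 90.1 z [ 0.002 -0.001 -1.   ] F [ 0.7 -1.   3.5] open 23.4 q [-0.65  0.4   1.49  0.    1.25 -2.22]
```

```bash
python3 -m handwheel '0.02 0 0.01 0 0 0; 0.06 0 0.01 0 0 0; 0.09 0 0 0 0 0; 0.09 0 -0.02 0 0 0; 0.09 0 -0.035 0 0 0'; python3 -c "
from h import *
st()";python3 -m handwheel '0 0 0 0 0 0;0 0 0 0 0 0;0 0 0 0 0 0;0 0 0 0 0 0' 0.15; python3 -m handwheel '0 0 0.1 0 0 0;0 0 0.2 0 0 0;0 0 0.35 0 0 0;0 0.15 0.4 0 0 0; 0 0.3 0.4 0 0 0';python3 -m handwheel '0 0.15 0 0 0 0; 0 0.3 0 0 0 0; 0 0.45 0 0 0 0; 0 0.6 0 0 0 0; 0 0.75 0 0 0 0' -0.2; python3 -m handwheel '0 0.15 0 0 0 0; 0 0.3 0 0 0 0; 0 0.45 0 0 0 0; 0 0.6 0 0 0 0; 0 0.75 0 0 0 0';python3 -c "
from h import *
st(); box=(.47,.66,-.42,.03)
comps('top',.03,.06,box);comps('top')
p,d=robot.read_camera('scene'); cv2.imwrite('pics/s6.png',cv2.resize(p[70:190,160:310,::-1],None,fx=5,fy=5))"
```

```text
t: 15.25
tool_pos: [0.5761, -0.3545, 0.0371]
orientation: [-0.003, 3.14, -0.002]
force: [-0.8, 0.4, 6.6]
opening: 0.0234
t15.25 tcp [ 576.1 -354.5   37.1] y axis deg 90.1 z [ 0.002 -0.001 -1.   ] F [-0.8  0.4  6.6] open 23.4 q [-0.63  0.47  1.42  0.    1.25 -2.2 ]
t: 15.65
tool_pos: [0.5747, -0.3541, 0.0362]
orientation: [0.002, -3.141, -0.0]
force: [-0.3, -1.0, -0.4]
opening: 0.0389
t: 16.15
tool_pos: [0.5767, -0.2655, 0.1611]
orientation: [0.002, 3.135, -0.006]
force: [0.7, 0.5, 0.0]
opening: 0.0394
t: 16.65
tool_pos: [0.5745, -0.0374, 0.1566]
orientation: [-0.001, 3.141, -0.0]
force: [1.3, 0.0, -0.0]
opening: 0.0556
t: 17.15
tool_pos: [0.5745, 0.1877, 0.1566]
orientation: [-0.002, 3.141, 0.0]
force: [0.5, -0.2, -0.2]
opening: 0.0561
t17.15 tcp [574.5 187.7 156.6] y axis deg 90.1 z [ 0.001  0.    -1.   ] F [ 0.5 -0.2 -0.2] open 56.1 q [ 0.23  0.18  1.55 -0.    1.41 -1.34]
top 264 c [ 582.9 -410.2] size [ 10. 143.] axis deg -0.4 z56
top 372 c [ 571.3 -190.2] size [ 48. 161.] axis deg 7.6 z58
top 665 c [584.9   1.6] size [ 52. 134.] axis deg 1.1 z53
top 253 c [ 570.1 -353.7] size [26. 76.] axis deg -0.0 z43
top 261 c [ 568.3 -235.6] size [25. 80.] axis deg 0.6 z42
top 150 c [563.  227.7] size [23. 53.] axis deg -25.8 z25
top 139 c [440.3 321. ] size [23. 66.] axis deg -6.8 z25
```

View pics/s6.png

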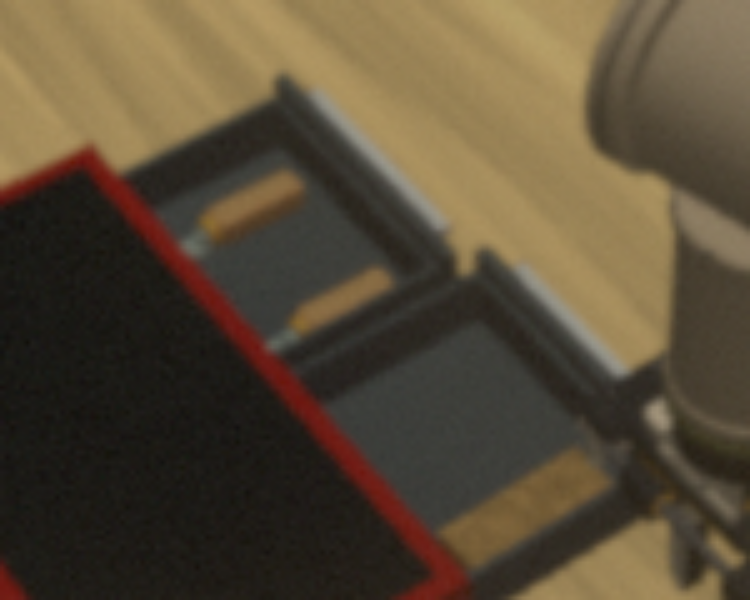

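The chisel is now flat at y≈-0.354, and the drawer has gone in about 7 mm, which is harmless. For the next chisel, handle at (574.5,222) with axis -25.5°, I'll grip deeper, nearer its balance point, and harder.

```bash
python3 -m handwheel '0.038 0.098 0 0 0 -0.19; 0.038 0.098 0 0 0 -0.38; 0.038 0.098 0 0 0 -0.567; 0.038 0.098 -0.1 0 0 -0.567; 0.038 0.098 -0.25 0 0 -0.567'; python3 -m handwheel '0 0 -0.1 0 0 0; 0 0 -0.2 0 0 0; 0 0 -0.255 0 0 0; 0 0 -0.255 0 0 0';python3 -c "
from h import *
st(); p,d=robot.read_camera('top'); cv2.imwrite('pics/t7.png',cv2.resize(p[120:280,150:350,::-1],None,fx=4,fy=3.7))"
```

```text
t: 17.8
tool_pos: [0.5896, 0.2145, 0.0845]
orientation: [0.693, 3.057, 0.005]
force: [1.1, 0.1, -0.0]
opening: 0.0561
t: 18.2
tool_pos: [0.5854, 0.2138, 0.0029]
orientation: [-0.693, -3.062, 0.002]
force: [0.1, -0.4, 0.8]
opening: 0.056
t18.20 tcp [585.4 213.8   2.9] y axis deg 64.5 z [-0.002 -0.001 -1.   ] F [ 0.1 -0.4  0.8] open 56.0 q [ 0.27  0.39  1.6  -0.    1.16 -0.86]
```

View pics/t7.png

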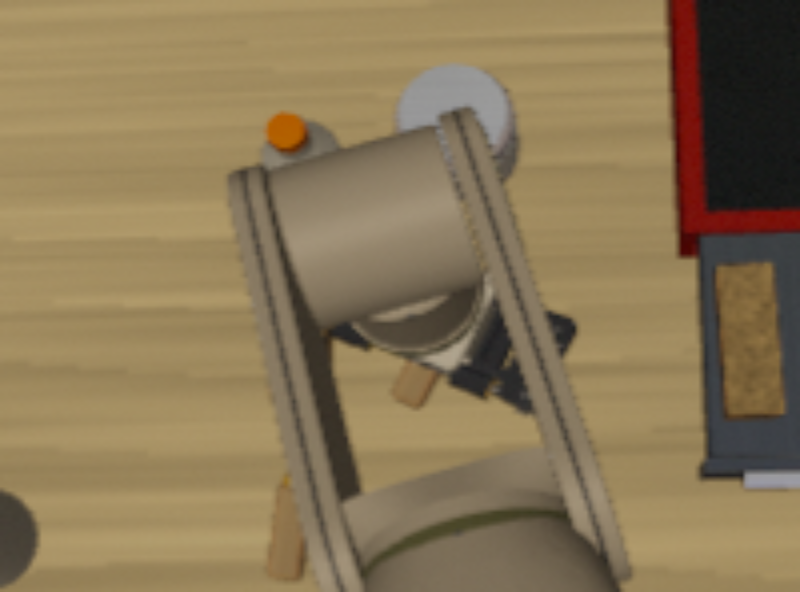

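The handle end protrudes at (415,385), between the jaws. Gripping with a longer wait.

```bash
python3 -m handwheel '0 0 0 0 0 0;0 0 0 0 0 0;0 0 0 0 0 0;0 0 0 0 0 0;0 0 0 0 0 0' 1 45; python3 -m handwheel '0 0 0 0 0 0;0 0 0 0 0 0';python3 -m handwheel '0 0 0.1 0 0 0; 0 0 0.25 0 0 0; 0 0 0.4 0 0 0;0 0 0.5 0 0 0; 0 0 0.5 0 0 0'; python3 -c "
from h import *
st();p,d=robot.read_camera('scene'); cv2.imwrite('pics/s8.png',cv2.resize(p[120:270,220:420,::-1],None,fx=4,fy=4))"
```

```text
t: 18.75
tool_pos: [0.5864, 0.2155, 0.0053]
orientation: [0.692, 3.064, 0.001]
force: [-0.5, 0.7, 1.8]
opening: 0.0235
t: 18.95
tool_pos: [0.5864, 0.2155, 0.0053]
orientation: [0.692, 3.064, 0.001]
force: [-1.3, 1.2, 4.1]
opening: 0.0237
t: 19.45
tool_pos: [0.5893, 0.2162, 0.1611]
orientation: [0.69, 3.056, 0.007]
force: [0.1, -0.4, -0.7]
opening: 0.0236
t19.45 tcp [589.3 216.2 161.1] y axis deg 64.6 z [ 0.009  0.002 -1.   ] F [ 0.1 -0.4 -0.7] open 23.6 q [ 0.27  0.23  1.49 -0.    1.42 -0.86]
```

View pics/s8.png

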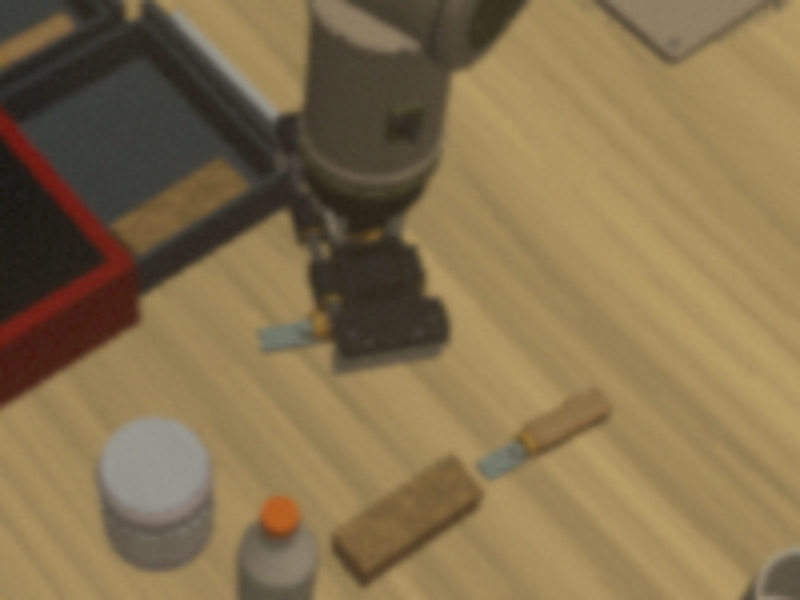

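```bash
python3 -m handwheel '-0.02 -0.15 0 0 0 0.19; -0.04 -0.3 0 0 0 0.38; -0.06 -0.45 0 0 0 0.567; -0.063 -0.6 0 0 0 0.567; -0.063 -0.75 0 0 0 0.567'; python3 -m handwheel '0 -0.15 0 0 0 0; 0 -0.3 0 0 0 0; 0 -0.45 0 0 0 0; 0 -0.6 0 0 0 0; 0 -0.75 0 0 0 0';python3 -m handwheel '0 -0.15 0 0 0 0; 0 -0.235 0 0 0 0; 0 -0.235 -0.12 0 0 0; 0 -0.235 -0.25 0 0 0; 0 -0.235 -0.3 0 0 0';python3 -m handwheel '0 0 0 0 0 0'; python3 -c "
from h import *
st();p,d=robot.read_camera('scene'); cv2.imwrite('pics/s9.png',cv2.resize(p[70:190,160:310,::-1],None,fx=5,fy=5))"
```

```text
t: 20.0
tool_pos: [0.5652, -0.0112, 0.1521]
orientation: [0.003, -3.138, -0.001]
force: [1.4, 0.8, -0.3]
opening: 0.0236
t: 20.5
tool_pos: [0.5656, -0.2359, 0.152]
orientation: [0.002, -3.138, -0.003]
force: [0.5, -0.2, -0.4]
opening: 0.0238
t: 21.0
tool_pos: [0.5637, -0.3037, 0.0583]
orientation: [0.001, -3.134, -0.007]
force: [-0.4, -1.8, 6.9]
opening: 0.0234
t: 21.1
tool_pos: [0.5646, -0.3037, 0.0605]
orientation: [0.002, -3.135, -0.006]
force: [0.3, 0.6, -1.1]
opening: 0.0236
t21.10 tcp [ 564.6 -303.7   60.5] y axis deg 90.1 z [-0.006  0.004 -1.   ] F [ 0.3  0.6 -1.1] open 23.6 q [-0.57  0.37  1.51 -0.    1.27 -2.15]
```

View pics/s9.png

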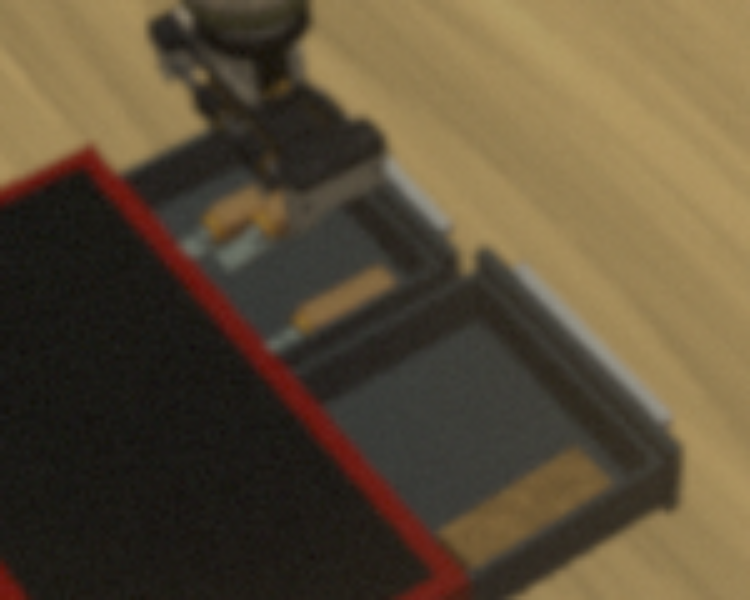

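```bash
python3 -m handwheel '0 0 -0.04 0 0 0; 0 0 -0.08 0 0 0; 0 0 -0.1 0 0 0; 0 0 -0.1 0 0 0;0 0 -0.1 0 0 0'; python3 -c "
from h import *
st();p,d=robot.read_camera('scene'); cv2.imwrite('pics/s10.png',cv2.resize(p[70:190,160:310,::-1],None,fx=5,fy=5))"
```

```text
t: 21.65
tool_pos: [0.5672, -0.3052, 0.0348]
orientation: [0.002, -3.141, -0.0]
force: [0.1, -0.1, -1.1]
opening: 0.0235
t21.65 tcp [ 567.2 -305.2   34.8] y axis deg 90.1 z [-0.  0. -1.] F [ 0.1 -0.1 -1.1] open 23.5 q [-0.57  0.4   1.52 -0.    1.22 -2.15]
```

View pics/s10.png

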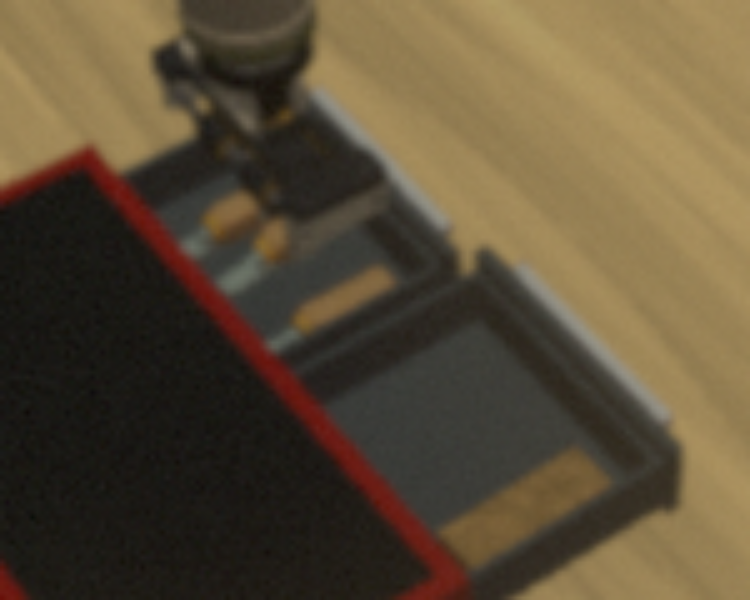

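The chisel hangs level and free between the two already there. Lowering the last 9 mm and releasing.

```bash
python3 -m handwheel '0 0 -0.02 0 0 0; 0 0 -0.032 0 0 0; 0 0 -0.032 0 0 0'; python3 -m handwheel '0 0 0 0 0 0;0 0 0 0 0 0;0 0 0 0 0 0' 0.2;  python3 -m handwheel '0 -0.03 0.01 0 0 0;0 -0.06 0.01 0 0 0;0 -0.09 0.01 0 0 0;0 -0.12 0.01 0 0 0; 0 -0.137 0.01 0 0 0'; python3 -m handwheel '0 0 0 0 0 0';python3 -c "
from h import *
st()"
```

```text
t: 22.0
tool_pos: [0.5682, -0.3059, 0.026]
orientation: [-0.001, 3.139, -0.002]
force: [0.1, -0.3, 4.1]
opening: 0.0236
t: 22.3
tool_pos: [0.567, -0.3051, 0.0249]
orientation: [0.002, -3.141, -0.0]
force: [0.6, 0.2, -0.4]
opening: 0.0367
t: 22.8
tool_pos: [0.5673, -0.3476, 0.0282]
orientation: [-0.0, 3.141, -0.0]
force: [0.9, 4.7, 1.7]
opening: 0.0374
t: 22.9
tool_pos: [0.5671, -0.3473, 0.0281]
orientation: [-0.0, 3.141, -0.0]
force: [0.2, -0.3, 0.2]
opening: 0.0371
t22.90 tcp [ 567.1 -347.3   28.1] y axis deg 90.0 z [ 0. -0. -1.] F [ 0.2 -0.3  0.2] open 37.1 q [-0.63  0.46  1.46 -0.    1.23 -2.2 ]
```

```bash
python3 -m handwheel '0 0.005 0 0 0 0;0 0.005 0.1 0 0 0;0 0.005 0.2 0 0 0;0 0.1 0.35 0 0 0;0 0.25 0.42 0 0 0';python3 -m handwheel '0 0.15 0 0 0 0; 0 0.3 0 0 0 0; -0.05 0.45 0 0 0 0; -0.1 0.6 0 0 0 0; -0.15 0.75 0 0 0 0' -0.2;python3 -m handwheel '0 0.15 0 0 0 0; -0.05 0.3 0 0 0 0; -0.1 0.45 0 0 0 0; -0.15 0.6 0 0 0 0; -0.15 0.75 0 0 0 0'; python3 -c "
from h import *
st(); box=(.47,.66,-.42,-.2)
comps('top',.03,.06,box);comps('top')
p,d=robot.read_camera('scene'); cv2.imwrite('pics/s11.png',cv2.resize(p[70:190,160:310,::-1],None,fx=5,fy=5))"
```

```text
t: 23.4
tool_pos: [0.5681, -0.2755, 0.157]
orientation: [0.003, 3.138, -0.005]
force: [1.5, 1.1, 0.5]
opening: 0.0373
t: 23.9
tool_pos: [0.5212, -0.0467, 0.153]
orientation: [-0.002, 3.141, -0.001]
force: [1.0, -0.3, 0.2]
opening: 0.0555
t: 24.4
tool_pos: [0.4753, 0.1782, 0.1531]
orientation: [-0.003, 3.142, -0.001]
force: [0.5, -0.1, -0.8]
opening: 0.0557
t24.40 tcp [475.3 178.2 153.1] y axis deg 90.1 z [ 0. -0. -1.] F [ 0.5 -0.1 -0.8] open 55.7 q [ 0.26 -0.08  1.82 -0.    1.4  -1.31]
top 467 c [ 582.7 -401.1] size [ 34. 147.] axis deg -5.4 z50
top 154 c [ 579.3 -204.2] size [  8. 143.] axis deg -0.1 z58
top 260 c [ 568.3 -235.9] size [25. 80.] axis deg -2.1 z42
top 233 c [ 547.7 -334.2] size [24. 87.] axis deg -29.4 z43
top 191 c [630.8 310.9] size [37. 45.] axis deg -1.4 z35
```

View pics/s11.png

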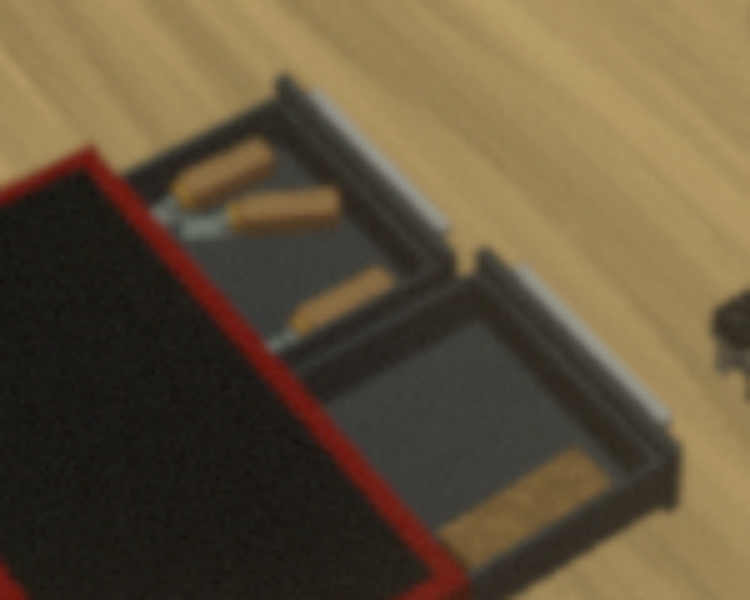

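```bash
python3 -c "
from h import *
comps('scene'); objs('top','chisel_1'); 
p,d=robot.read_camera('scene'); cv2.imwrite('pics/s12.png',cv2.resize(p[140:320,220:460,::-1],None,fx=3.3,fy=3.3))"
```

```text
scene 182 c [445.5 325.7] size [24. 78.] axis deg -10.7 z25
scene 552 c [597.7 317. ] size [ 40. 117.] axis deg -1.9 z35
chisel_1 conf0.63 rect [473 207  16  39] c [ 588 -396] size [ 27 115] ang-2 ztop43 zmed38 topc [ 567 -393] 343
chisel_1 conf0.61 rect [457 211  22  35] c [ 570 -347] size [ 24 118] ang-30 ztop43 zmed38 topc [ 551 -335] 326
chisel_1 conf0.57 rect [218 268  10  13] c [425 330] size [14 33] ang18 ztop26 zmed22 topc [422 328] 40
```

View pics/s12.png

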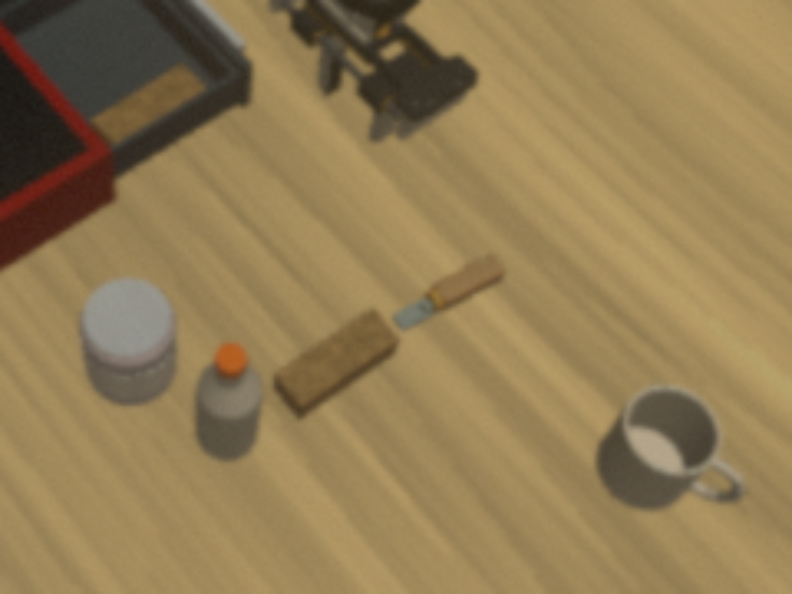

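Chisel 3 is unmoved at (445,320), axis about -8°. Going for it.

```bash
python3 -m handwheel '0 0.15 0 0 0 -0.1; -0.02 0.3 0 0 0 -0.178; -0.048 0.467 0 0 0 -0.178; -0.048 0.467 -0.08 0 0 -0.178; -0.048 0.467 -0.2 0 0 -0.178';python3 -m handwheel '0 0 -0.1 0 0 0; 0 0 -0.2 0 0 0; 0 0 -0.29 0 0 0; 0 0 -0.296 0 0 0; 0 0 -0.296 0 0 0';python3 -c "
from h import *
st(); p,d=robot.read_camera('scene'); cv2.imwrite('pics/s13.png',cv2.resize(p[140:320,220:460,::-1],None,fx=3.3,fy=3.3))"; python3 -m handwheel '0 0 0 0 0 0;0 0 0 0 0 0;0 0 0 0 0 0;0 0 0 0 0 0;0 0 0 0 0 0' 1 45; python3 -m handwheel '0 0 0 0 0 0;0 0 0 0 0 0'
```

```text
t: 25.25
tool_pos: [0.4651, 0.318, 0.0951]
orientation: [0.216, 3.129, 0.005]
force: [0.4, -0.1, -0.4]
opening: 0.0559
t: 25.75
tool_pos: [0.4629, 0.3151, 0.0037]
orientation: [-0.221, -3.132, 0.002]
force: [-0.5, -0.2, 0.4]
opening: 0.0559
t25.75 tcp [462.9 315.1   3.7] y axis deg 81.9 z [-0.001 -0.001 -1.   ] F [-0.5 -0.2  0.4] open 55.9 q [ 0.51  0.24  1.78 -0.    1.12 -0.92]
t: 26.3
tool_pos: [0.4631, 0.317, 0.0047]
orientation: [0.217, 3.133, 0.001]
force: [0.4, 1.1, 1.8]
opening: 0.024
t: 26.5
tool_pos: [0.4631, 0.317, 0.0047]
orientation: [0.217, 3.133, 0.001]
force: [-1.3, 1.3, 3.7]
opening: 0.0237
```

View pics/s13.png

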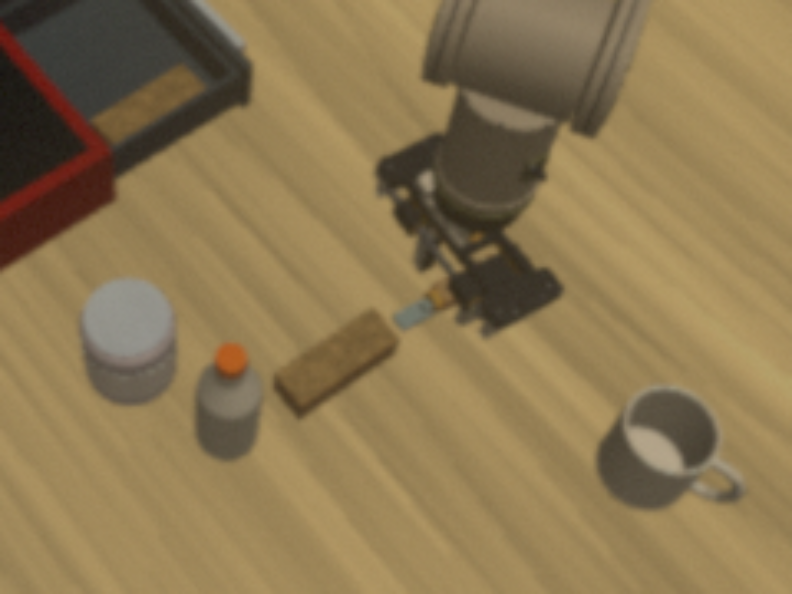

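```bash
python3 -m handwheel '0 0 0.1 0 0 0; 0 0 0.25 0 0 0; 0 0 0.4 0 0 0;0 0 0.5 0 0 0; 0 0 0.5 0 0 0'; python3 -m handwheel '0.08 -0.13 0 0 0 0.1; 0.16 -0.26 0 0 0 0.18; 0.24 -0.39 0 0 0 0.18; 0.32 -0.52 0 0 0 0.18; 0.363 -0.66 0 0 0 0.18';python3 -m handwheel '0 -0.15 0 0 0 0; 0 -0.3 0 0 0 0; 0 -0.45 0 0 0 0; 0 -0.6 0 0 0 0; 0 -0.75 0 0 0 0'; python3 -m handwheel '0 -0.15 0 0 0 0; 0 -0.3 0 0 0 0; 0 -0.45 0 0 0 0; 0 -0.593 0 0 0 0; 0 -0.593 0 0 0 0';python3 -m handwheel '0 0 -0.12 0 0 0; 0 0 -0.24 0 0 0; 0 0 -0.3 0 0 0;0 0 -0.3 0 0 0; 0 0 -0.3 0 0 0'; python3 -c "
from h import *
st();p,d=robot.read_camera('scene'); cv2.imwrite('pics/s14.png',cv2.resize(p[70:190,160:310,::-1],None,fx=5,fy=5))"
```

```text
t: 27.0
tool_pos: [0.4656, 0.318, 0.1599]
orientation: [0.217, 3.127, 0.007]
force: [0.4, 0.3, -1.0]
opening: 0.0237
t: 27.5
tool_pos: [0.5718, 0.1167, 0.1521]
orientation: [0.004, -3.139, 0.001]
force: [0.5, -0.2, -1.6]
opening: 0.0236
t: 28.0
tool_pos: [0.5702, -0.108, 0.152]
orientation: [0.004, -3.139, -0.001]
force: [0.5, 0.4, -1.1]
opening: 0.024
t: 28.5
tool_pos: [0.5696, -0.2893, 0.1517]
orientation: [-0.004, -3.139, 0.001]
force: [0.4, 1.1, -1.5]
opening: 0.0237
t: 29.0
tool_pos: [0.571, -0.2835, 0.0633]
orientation: [0.005, -3.14, -0.002]
force: [-0.6, -0.7, -1.5]
opening: 0.0237
t29.00 tcp [ 571.  -283.5   63.3] y axis deg 90.2 z [-0.002  0.001 -1.   ] F [-0.6 -0.7 -1.5] open 23.7 q [-0.54  0.35  1.52  0.    1.27 -2.11]
```

View pics/s14.png

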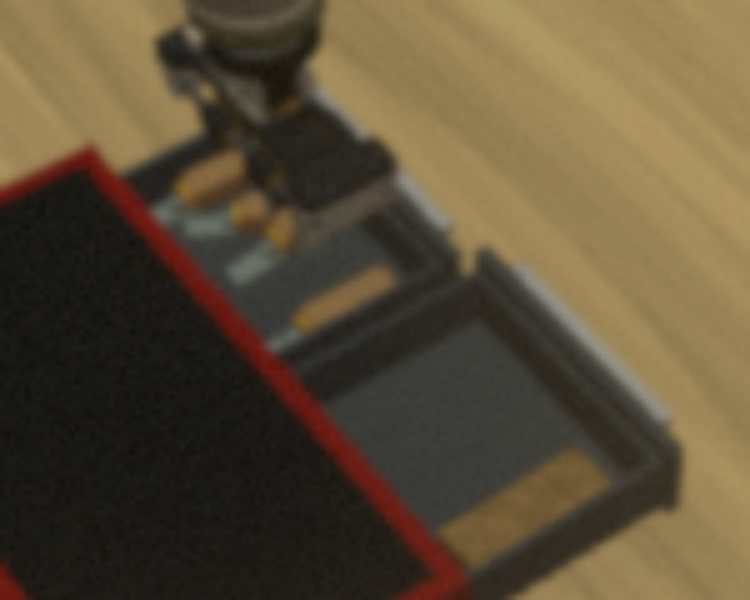

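```bash
python3 -m handwheel '0 0 -0.04 0 0 0; 0 0 -0.08 0 0 0; 0 0 -0.1 0 0 0; 0 0 -0.124 0 0 0;0 0 -0.124 0 0 0'; python3 -c "from h import *; st()"
```

```text
t: 29.55
tool_pos: [0.5718, -0.2841, 0.0264]
orientation: [-0.004, 3.142, 0.001]
force: [0.1, 0.6, -1.9]
opening: 0.0236
t29.55 tcp [ 571.8 -284.1   26.4] y axis deg 90.2 z [ 0.  0. -1.] F [ 0.1  0.6 -1.9] open 23.6 q [-0.54  0.39  1.54  0.    1.21 -2.12]
```

```bash
python3 -m handwheel '0 0 -0.01 0 0 0; 0 0 -0.01 0 0 0;0 0 -0.01 0 0 0;0 0 -0.01 0 0 0' 0.28; python3 -m handwheel '0 0 0.1 0 0 0; 0 0 0.2 0 0 0; 0 0 0.35 0 0 0; 0 0.1 0.43 0 0 0; 0 0.25 0.43 0 0 0'; python3 -m handwheel '0 0.15 0 0 0 0; 0 0.3 0 0 0 0; 0 0.45 0 0 0 0; 0 0.6 0 0 0 0; 0.03 0.75 0 0 0 0' -0.6;python3 -m handwheel '0 0.15 0 0 0 0; 0 0.3 0 0 0 0; 0 0.45 0 0 0 0; 0 0.6 0 0 0 0; 0.03 0.7 0 0 0 0'; python3 -c "
from h import *
st(); box=(.47,.66,-.42,-.2)
comps('top',.03,.06,box);comps('top');comps('scene')
p,d=robot.read_camera('scene'); cv2.imwrite('pics/s15.png',cv2.resize(p[70:190,160:310,::-1],None,fx=5,fy=5))"
```

```text
t: 29.95
tool_pos: [0.5718, -0.2844, 0.0242]
orientation: [-0.004, 3.141, -0.0]
force: [-0.8, 0.2, 0.2]
opening: 0.0334
t: 30.45
tool_pos: [0.5745, -0.212, 0.1592]
orientation: [0.001, 3.133, -0.007]
force: [1.1, 1.8, -0.1]
opening: 0.0337
t: 30.95
tool_pos: [0.5801, 0.0174, 0.1535]
orientation: [-0.004, 3.141, -0.0]
force: [0.9, -0.2, -0.1]
opening: 0.0691
t: 31.45
tool_pos: [0.5888, 0.2289, 0.1534]
orientation: [-0.007, 3.142, 0.001]
force: [0.3, -0.8, -0.7]
opening: 0.0748
t31.45 tcp [588.8 228.9 153.4] y axis deg 90.3 z [ 0.     0.001 -1.   ] F [ 0.3 -0.8 -0.7] open 74.8 q [ 0.29  0.25  1.47  0.    1.42 -1.29]
top 483 c [ 581.4 -409.1] size [ 13. 146.] axis deg -2.3 z53
top 148 c [ 579.2 -203. ] size [  7. 143.] axis deg 1.1 z57
top 259 c [ 568.2 -235.6] size [25. 80.] axis deg 0.0 z42
top 487 c [ 559.8 -320. ] size [65. 88.] axis deg -28.1 z42
top 275 c [570.1 311.7] size [37. 61.] axis deg -0.0 z35
scene 553 c [598.8 316.1] size [ 41. 115.] axis deg -2.1 z36
```

View pics/s15.png

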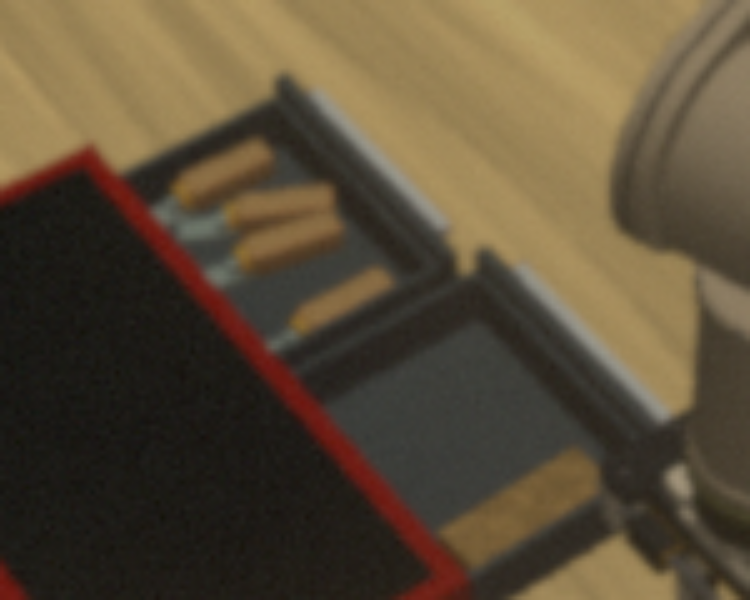

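All four chisels lie flat in the right drawer. Now the block at (597,312).

```bash
python3 -m handwheel '0.01 0.14 0 0 0 0; 0.017 0.277 0 0 0 -0.025; 0.017 0.277 0 0 0 -0.025; 0.017 0.277 -0.1 0 0 -0.025; 0.017 0.277 -0.22 0 0 -0.025'; python3 -m handwheel '0 0 -0.1 0 0 0; 0 0 -0.2 0 0 0; 0 0 -0.27 0 0 0; 0 0 -0.27 0 0 0';python3 -c "
from h import *
st(); p,d=robot.read_camera('scene'); cv2.imwrite('pics/s16.png',cv2.resize(p[140:320,220:460,::-1],None,fx=3.3,fy=3.3))"
```

```text
t: 32.15
tool_pos: [0.597, 0.308, 0.089]
orientation: [0.028, 3.137, 0.002]
force: [-0.1, -0.8, -1.1]
opening: 0.074
t: 32.55
tool_pos: [0.593, 0.3059, 0.0027]
orientation: [-0.029, -3.137, 0.004]
force: [-1.1, 0.4, -0.2]
opening: 0.0743
t32.55 tcp [593.  305.9   2.7] y axis deg 88.9 z [-0.005 -0.002 -1.   ] F [-1.1  0.4 -0.2] open 74.3 q [ 0.4   0.5   1.45 -0.    1.2  -1.15]
```

View pics/s16.png

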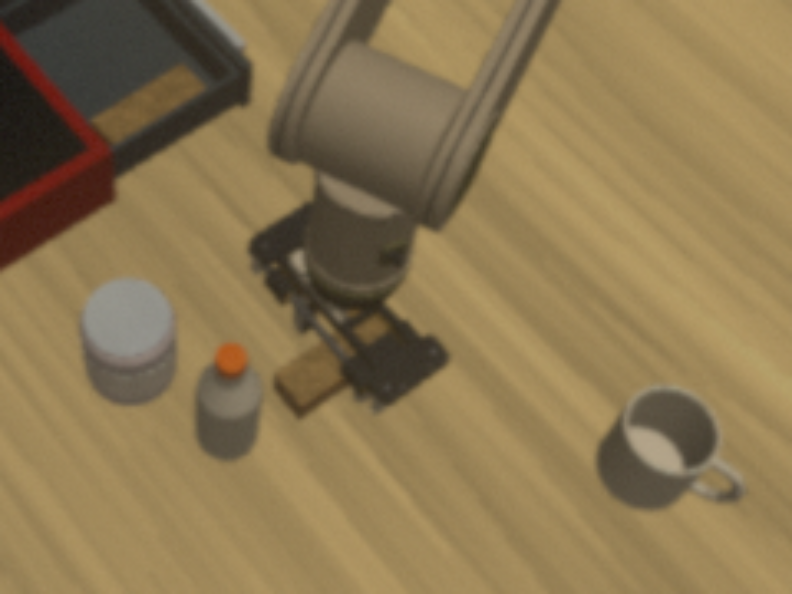

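```bash
python3 -m handwheel '0 0.015 0.008 0 0 0; 0 0.015 0.008 0 0 0'; python3 -m handwheel '0 0 0 0 0 0;0 0 0 0 0 0;0 0 0 0 0 0;0 0 0 0 0 0;0 0 0 0 0 0' 1 45; python3 -m handwheel '0 0 0 0 0 0;0 0 0 0 0 0;0 0 0 0 0 0'; python3 -m handwheel '0 0 0.1 0 0 0; 0 0 0.25 0 0 0; 0 0 0.4 0 0 0;0 0 0.5 0 0 0; 0 0 0.5 0 0 0'; python3 -c "
from h import *
st(); comps('top',.03,.06,(.45,.66,-.195,.03));comps('scene')"
```

```text
t: 32.8
tool_pos: [0.5964, 0.3139, 0.0111]
orientation: [0.027, 3.138, 0.002]
force: [1.4, 0.3, 0.5]
opening: 0.0746
t: 33.3
tool_pos: [0.5947, 0.3133, 0.0084]
orientation: [-0.027, -3.141, 0.0]
force: [0.4, -0.1, 0.1]
opening: 0.0396
t: 33.6
tool_pos: [0.5947, 0.3133, 0.0084]
orientation: [-0.027, -3.141, 0.0]
force: [0.3, 0.5, 1.5]
opening: 0.0397
t: 34.1
tool_pos: [0.5981, 0.3147, 0.1656]
orientation: [0.027, 3.132, 0.007]
force: [0.2, -0.4, -0.6]
opening: 0.0396
t34.10 tcp [598.1 314.7 165.6] y axis deg 89.0 z [ 0.01   0.004 -1.   ] F [ 0.2 -0.4 -0.6] open 39.6 q [ 0.41  0.35  1.33 -0.    1.45 -1.15]
top 171 c [ 572.6 -182. ] size [ 13. 162.] axis deg -3.0 z58
top 656 c [575.5   1.6] size [ 52. 116.] axis deg 1.7 z53
```

```bash
python3 -m handwheel '-0.02 -0.15 0 0 0 0.025; -0.04 -0.3 0 0 0 0.025; -0.06 -0.45 0 0 0 0.025; -0.09 -0.6 0 0 0 0.025; -0.093 -0.72 0 0 0 0.025'; python3 -m handwheel '0 -0.15 0 0 0 0; 0 -0.3 0 0 0 0; 0 -0.45 0 0 0 0; 0 -0.6 0 0 0 0; 0 -0.64 0 0 0 0'; python3 -m handwheel '0 0 -0.1 0 0 0; 0 0 -0.2 0 0 0; 0 0 -0.3 0 0 0; 0 0 -0.36 0 0 0; 0 0 -0.36 0 0 0';python3 -c "
from h import *
st(); p,d=robot.read_camera('scene'); cv2.imwrite('pics/s17.png',cv2.resize(p[70:190,160:310,::-1],None,fx=5,fy=5))"
```

```text
t: 34.7
tool_pos: [0.5642, 0.095, 0.1553]
orientation: [0.004, -3.136, 0.001]
force: [0.9, 0.7, -1.2]
opening: 0.0397
t: 35.2
tool_pos: [0.565, -0.0986, 0.1557]
orientation: [-0.002, -3.137, 0.001]
force: [0.5, 0.2, -0.6]
opening: 0.0399
t: 35.7
tool_pos: [0.5625, -0.093, 0.0448]
orientation: [0.005, -3.132, -0.004]
force: [-0.9, -0.0, -1.5]
opening: 0.0395
t35.70 tcp [562.5 -93.   44.8] y axis deg 90.2 z [-0.01   0.003 -1.   ] F [-0.9 -0.  -1.5] open 39.5 q [-0.25  0.21  1.73  0.    1.21 -1.83]
```

View pics/s17.png

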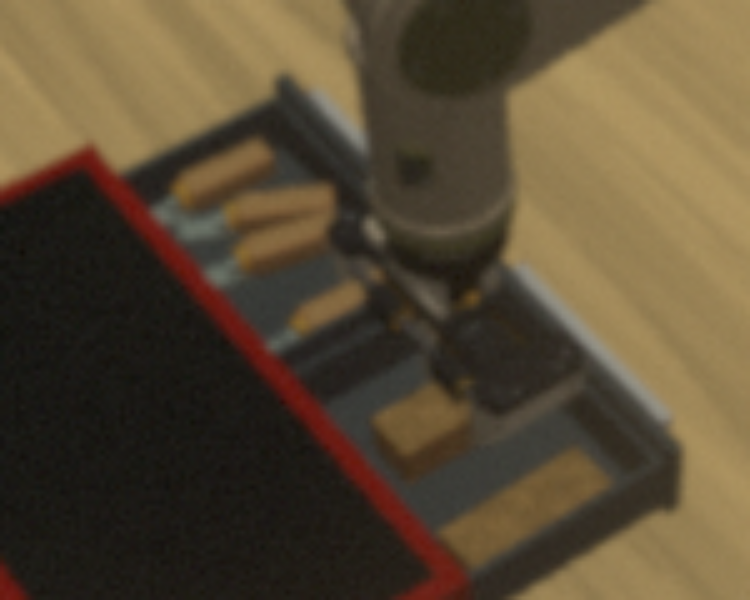

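```bash
python3 -m handwheel '0 0 -0.03 0 0 0; 0 0 -0.052 0 0 0; 0 0 -0.052 0 0 0;0 0 -0.052 0 0 0'; python3 -m handwheel '0 0 0 0 0 0;0 0 0 0 0 0;0 0 0 0 0 0;0 0 0 0 0 0' -0.1; python3 -m handwheel '0 0 0.1 0 0 0; 0 0 0.2 0 0 0; 0 0 0.35 0 0 0; 0 0 0.4 0 0 0; 0 0 0.4 0 0 0';  python3 -m handwheel '-0.15 0 0 0 0 0; -0.3 0 0 0 0 0; -0.45 0 0 0 0 0; -0.52 0 0 0 0 0; -0.52 0 0 0 0 0' 1; python3 -c "
from h import *
st(); comps('top',.03,.08,(.45,.66,-.195,.03)); p,d=robot.read_camera('scene'); cv2.imwrite('pics/s18.png',cv2.resize(p[70:190,160:310,::-1],None,fx=5,fy=5))"
```

```text
t: 36.15
tool_pos: [0.5671, -0.0947, 0.0351]
orientation: [-0.004, 3.141, -0.0]
force: [1.0, -0.0, -1.2]
opening: 0.0396
t: 36.55
tool_pos: [0.5672, -0.0948, 0.0352]
orientation: [-0.004, 3.141, -0.0]
force: [-0.0, -0.2, 0.5]
opening: 0.051
t: 37.05
tool_pos: [0.5692, -0.0953, 0.1585]
orientation: [-0.004, 3.135, -0.003]
force: [0.3, 0.4, 0.3]
opening: 0.0508
t: 37.55
tool_pos: [0.4079, -0.0943, 0.1524]
orientation: [0.003, -3.138, -0.002]
force: [0.7, -0.3, 0.7]
opening: 0.0153
t37.55 tcp [407.9 -94.3 152.4] y axis deg 90.1 z [-0.003  0.001 -1.   ] F [ 0.7 -0.3  0.7] open 15.3 q [-0.35 -0.34  2.05 -0.    1.44 -1.92]
top 180 c [ 605.9 -183.3] size [ 50. 113.] axis deg 19.8 z63
top 1401 c [528.1  -8. ] size [124. 233.] axis deg 39.4 z73
top 656 c [570.2 -96.1] size [ 42. 115.] axis deg -0.3 z53
```

View pics/s18.png

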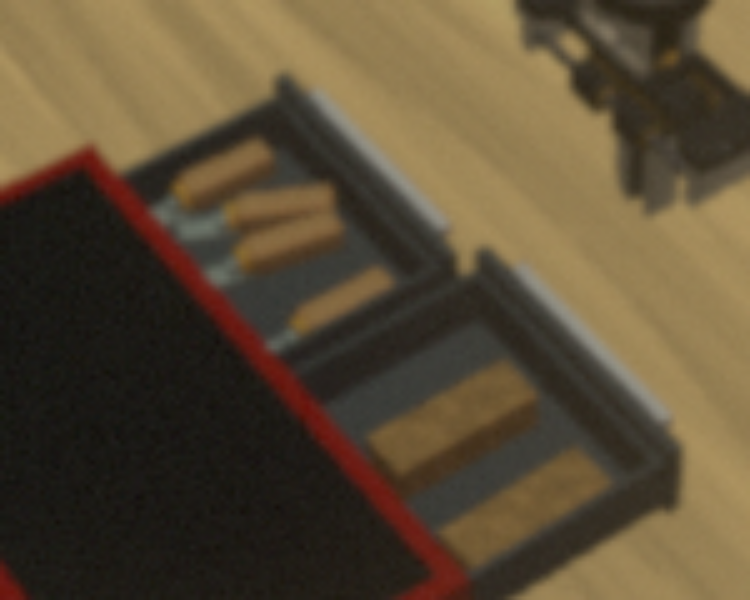

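Both drawers are filled and everything lies flat. Now I'll push the left pull with the fingers shut.

```bash
python3 -m handwheel '0 0.05 -0.1 0 0 0; 0 0.05 -0.2 0 0 0; 0 0.05 -0.31 0 0 0; 0 0.05 -0.31 0 0 0'; python3 -m handwheel '0.05 0 0 0 0 0; 0.1 0 0 0 0 0; 0.15 0 0 0 0 0; 0.2 0 0 0 0 0; 0.25 0 0 0 0 0'; python3 -m handwheel '0.05 0 0 0 0 0; 0.1 0 0 0 0 0; 0.15 0 0 0 0 0; 0.2 0 0 0 0 0; 0.25 0 0 0 0 0'; python3 -c "
from h import *
st();p,d=robot.read_camera('scene'); cv2.imwrite('pics/s19.png',cv2.resize(p[70:190,160:310,::-1],None,fx=5,fy=5))"
```

```text
t: 38.05
tool_pos: [0.4078, -0.0783, 0.0569]
orientation: [0.005, -3.133, -0.005]
force: [-0.7, 1.0, -0.8]
opening: 0.0003
t: 38.55
tool_pos: [0.4873, -0.0799, 0.0629]
orientation: [0.004, -3.141, 0.0]
force: [-2.2, -0.1, 1.9]
opening: 0.0003
t: 39.05
tool_pos: [0.5623, -0.08, 0.0628]
orientation: [0.004, -3.141, 0.001]
force: [-2.2, -1.1, 1.0]
opening: 0.0006
t39.05 tcp [562.3 -80.   62.8] y axis deg 90.2 z [-0. -0. -1.] F [-2.2 -1.1  1. ] open 0.6 q [-0.23  0.17  1.73 -0.    1.23 -1.8 ]
```

View pics/s19.png

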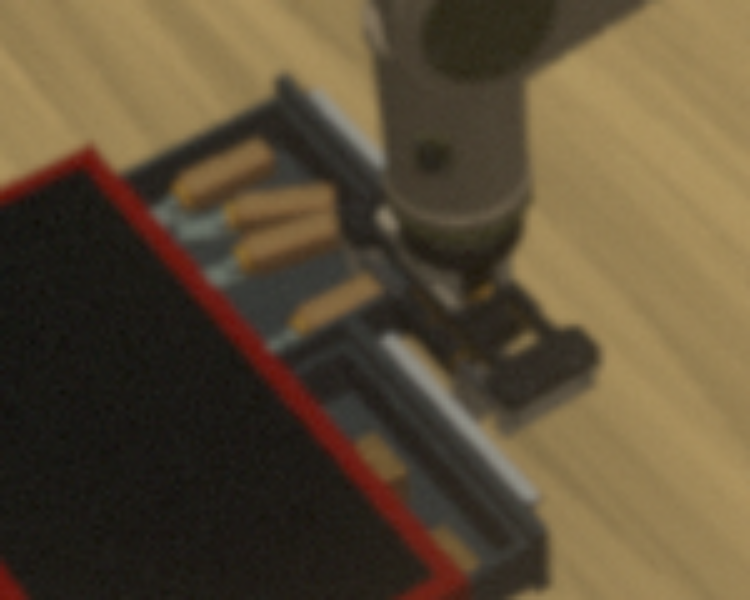

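```bash
python3 -m handwheel '0.03 0 -0.015 0 0 0; 0.06 0 -0.025 0 0 0; 0.09 0 -0.025 0 0 0; 0.12 0 -0.025 0 0 0; 0.13 0 -0.025 0 0 0'; python3 -m handwheel '0.015 0 0 0 0 0; 0.03 0 0 0 0 0; 0.04 0 0 0 0 0; 0.05 0 0 0 0 0; 0.06 0 0 0 0 0';  python3 -c "
from h import *
st();p,d=robot.read_camera('scene'); cv2.imwrite('pics/s20.png',cv2.resize(p[70:190,160:310,::-1],None,fx=5,fy=5))"
```

```text
t: 39.6
tool_pos: [0.6008, -0.0797, 0.0543]
orientation: [-0.004, 3.141, 0.0]
force: [-1.4, 0.6, -0.6]
opening: 0.0006
t: 40.1
tool_pos: [0.6174, -0.0797, 0.0543]
orientation: [0.004, -3.14, -0.0]
force: [-4.6, 1.2, -0.2]
opening: 0.0007
t40.10 tcp [617.4 -79.7  54.3] y axis deg 90.1 z [-0.001  0.    -1.   ] F [-4.6  1.2 -0.2] open 0.7 q [-0.21  0.32  1.58 -0.    1.24 -1.78]
```

View pics/s20.png

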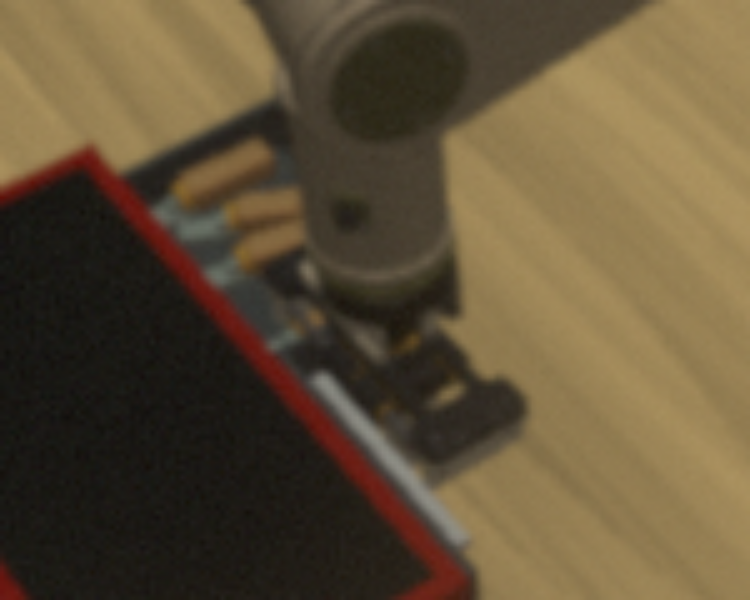

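Force is rising in the catch, so I'll keep going in small steps.

```bash
python3 -m handwheel '0.01 0 0 0 0 0; 0.02 0 0 0 0 0; 0.02 0 0 0 0 0'; python3 -m handwheel '0.01 0 0 0 0 0; 0.02 0 0 0 0 0; 0.02 0 0 0 0 0';python3 -m handwheel '0.01 0 0 0 0 0; 0.01 0 0 0 0 0'
```

```text
t: 40.45
tool_pos: [0.6175, -0.0797, 0.0543]
orientation: [0.004, -3.127, -0.001]
force: [-38.0, 1.8, 26.6]
opening: 0.0004
t: 40.75
tool_pos: [0.6175, -0.0797, 0.0542]
orientation: [0.004, -3.114, -0.002]
force: [-69.5, 2.1, 51.4]
opening: 0.0007
t: 40.95
tool_pos: [0.6176, -0.0796, 0.0543]
orientation: [0.004, -3.108, -0.003]
force: [-84.5, 2.8, 63.8]
opening: 0.0004
```

The force jumped without any travel, so it's hard home or jammed. Backing off at once.

```bash
python3 -m handwheel '-0.05 0 0 0 0 0; -0.1 0 0 0 0 0; -0.2 0 0 0 0 0; -0.35 0 0 0 0 0;-0.5 0 0.1 0 0 0'; python3 -c "
from h import *
st();
p,d=robot.read_camera('top'); P=world('top',d,np.ones(d.shape,bool))
for n,lo,hi in(('L',-.15,0.0),('R',-.38,-.23)):
    k=(P[:,1]>lo)&(P[:,1]<hi)&(P[:,2]>.055)&(P[:,2]<.08)&(P[:,0]>.44)&(P[:,0]<.66); print(n,np.round(np.percentile(P[k,0],[1,5,50,95]),4),k.sum())
p,d=robot.read_camera('scene'); cv2.imwrite('pics/s21.png',cv2.resize(p[70:230,100:310,::-1],None,fx=3.8,fy=3.8))"
```

```text
t: 41.45
tool_pos: [0.4825, -0.0789, 0.0788]
orientation: [0.005, -3.136, -0.003]
force: [-0.9, -0.2, 1.0]
opening: 0.0007
t41.45 tcp [482.5 -78.9  78.8] y axis deg 90.2 z [-0.006  0.002 -1.   ] F [-0.9 -0.2  1. ] open 0.7 q [-0.27 -0.05  1.94  0.    1.26 -1.84]
L [0.6258 0.6265 0.6395 0.6503] 481
R [0.4821 0.483  0.4968 0.6504] 373
```

View pics/s21.png

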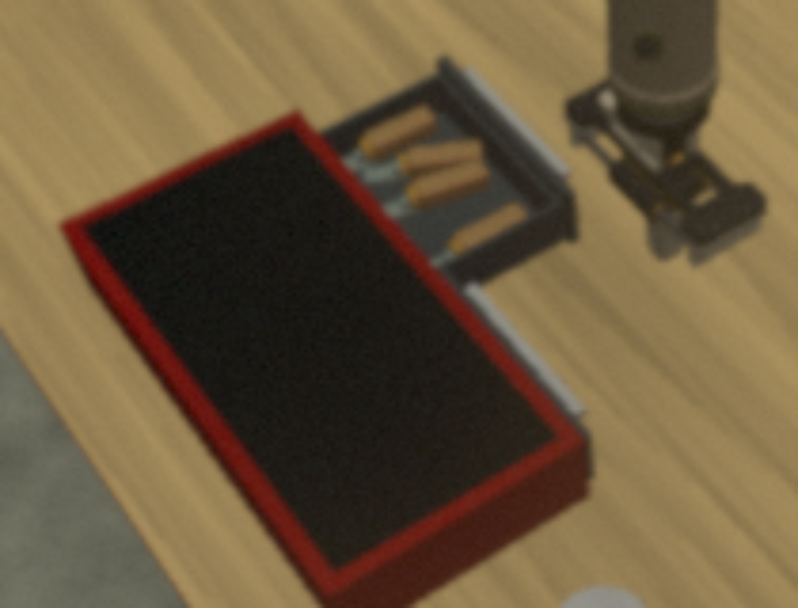

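The left pull face is at x≈0.626, which is the computed home position, so it's shut. The 84 N peak stayed under the 120 N wrist limit. Now the right drawer, stopping at TCP x≈0.6175.

```bash
python3 -m handwheel '-0.08 0 0.05 0 0 0; -0.16 -0.1 0.1 0 0 0; -0.16 -0.25 0.1 0 0 0; -0.16 -0.4 0.1 0 0 0; -0.16 -0.55 0.05 0 0 0';  python3 -m handwheel '0 -0.1 0 0 0 0; 0 -0.207 -0.05 0 0 0; 0 -0.207 -0.13 0 0 0; 0 -0.207 -0.13 0 0 0; 0 -0.207 -0.13 0 0 0'; python3 -c "from h import *; st()"
```

```text
t: 42.05
tool_pos: [0.441, -0.2481, 0.1]
orientation: [-0.005, 3.135, -0.006]
force: [0.7, -0.2, -0.0]
opening: 0.0002
t: 42.55
tool_pos: [0.4384, -0.3065, 0.0577]
orientation: [0.004, -3.141, -0.002]
force: [-0.2, -0.7, 0.5]
opening: 0.0006
t42.55 tcp [ 438.4 -306.5   57.7] y axis deg 90.2 z [-0.001  0.001 -1.   ] F [-0.2 -0.7  0.5] open 0.6 q [-0.71  0.1   1.83  0.    1.22 -2.28]
```

```bash
python3 -m handwheel '0.05 0 -0.01 0 0 0; 0.1 0 -0.01 0 0 0; 0.15 0 -0.01 0 0 0; 0.2 0 -0.01 0 0 0; 0.25 0 -0.01 0 0 0'; python3 -m handwheel '0.05 0 0 0 0 0; 0.1 0 0 0 0 0; 0.15 0 0 0 0 0; 0.2 0 0 0 0 0; 0.25 0 0 0 0 0'; python3 -m handwheel '0.015 0 0 0 0 0; 0.03 0 0 0 0 0; 0.045 0 0 0 0 0; 0.06 0 0 0 0 0; 0.06 0 0 0 0 0'; python3 -m handwheel '0.01 0 0 0 0 0; 0.02 0 0 0 0 0; 0.02 0 0 0 0 0'
```

```text
t: 43.05
tool_pos: [0.5147, -0.3067, 0.0567]
orientation: [-0.006, 3.141, -0.002]
force: [-2.1, -1.5, -0.7]
opening: 0.0005
t: 43.55
tool_pos: [0.5897, -0.3066, 0.0568]
orientation: [-0.006, 3.141, -0.002]
force: [-1.2, -1.7, 0.4]
opening: 0.0006
t: 44.05
tool_pos: [0.6062, -0.3068, 0.0553]
orientation: [0.004, -3.141, -0.0]
force: [-1.1, 1.2, 0.7]
opening: 0.0002
t: 44.35
tool_pos: [0.6122, -0.3069, 0.0552]
orientation: [-0.004, 3.141, -0.0]
force: [0.5, 0.4, 0.2]
opening: 0.0005
```

```bash
python3 -m handwheel '0.01 0 0 0 0 0; 0.012 0 0 0 0 0; 0.012 0 0 0 0 0'; python3 -m handwheel '-0.1 0 0 0 0 0; -0.25 0 0 0 0 0; -0.4 0 0 0 0 0; -0.5 0 0.1 0 0 0;-0.6 0 0.2 0 0 0';python3 -m handwheel '-0.1 0.15 0.1 0 0 0; -0.2 0.3 0.2 0 0 0; -0.2 0.4 0.3 0 0 0; -0.2 0.4 0.3 0 0 0'; python3 -c "
from h import *
st();
p,d=robot.read_camera('top'); P=world('top',d,np.ones(d.shape,bool))
for n,lo,hi in(('L',-.15,0.0),('R',-.38,-.23)):
    k=(P[:,1]>lo)&(P[:,1]<hi)&(P[:,2]>.055)&(P[:,2]<.08)&(P[:,0]>.44)&(P[:,0]<.66); print(n,np.round(np.percentile(P[k,0],[1,5,50,95]),4),k.sum())
cv2.imwrite('pics/t22.png',p[...,::-1])
for q in('mug','paint_tin','glue_bottle','chisel_1','block_1'): objs('top',q,.4)
p,d=robot.read_camera('scene'); cv2.imwrite('pics/s22.png',p[...,::-1])"
```

```text
t: 44.65
tool_pos: [0.6164, -0.3068, 0.0551]
orientation: [-0.004, 3.141, -0.0]
force: [0.0, -0.3, 0.7]
opening: 0.0006
t: 45.15
tool_pos: [0.4337, -0.3059, 0.1143]
orientation: [0.004, -3.14, -0.003]
force: [1.3, -0.8, 1.0]
opening: 0.0004
t: 45.55
tool_pos: [0.3766, -0.1854, 0.2089]
orientation: [-0.006, 3.136, -0.004]
force: [0.4, -0.4, 0.2]
opening: 0.0007
t45.55 tcp [ 376.6 -185.4  208.9] y axis deg 90.2 z [ 0.006 -0.003 -1.   ] F [ 0.4 -0.4  0.2] open 0.7 q [-0.58 -0.38  1.98  0.    1.54 -2.16]
L [0.6257 0.6264 0.6381 0.6505] 548
R [0.6256 0.6262 0.6381 0.6505] 534
mug conf0.60 rect [137 264  44  28] c [444 555] size [79 99] ang78 ztop87 zmed40 topc [440 546] 978
paint_tin conf0.85 rect [263 156  30  34] c [740 200] size [80 93] ang-90 ztop101 zmed98 topc [742 195] 870
glue_bottle conf0.70 rect [264 157  31  35] c [740 199] size [79 91] ang-88 ztop102 zmed98 topc [742 196] 871
```

View pics/t22.png

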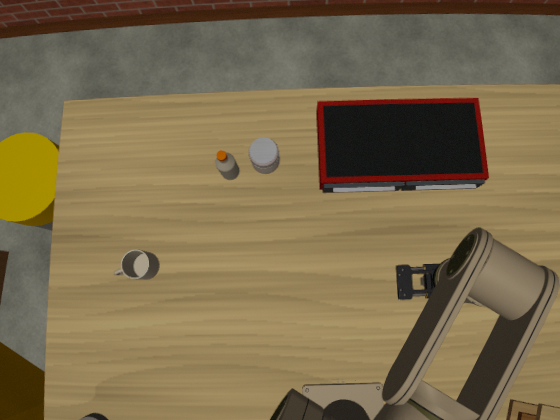

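View pics/s22.png

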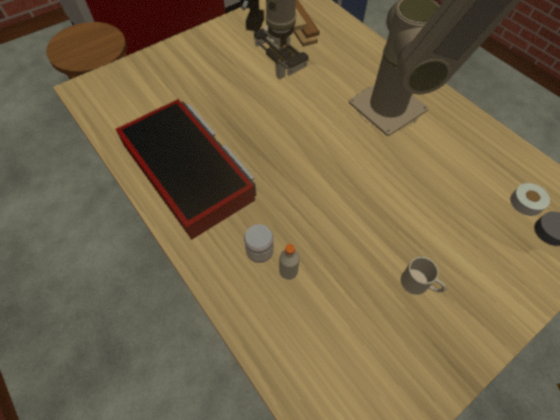

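Both drawers are shut, with the two pull faces at x≈0.626. The bench is clear, and the mug (135,264), tin (263,153) and bottle (226,163) sit at the same pixels as at the start. Handing in.

```bash
python3 -c "
from h import *
print(robot.close_job())"
```

```text
the job is handed in; nothing more can be done
None
```

The bench is cleared and the job handed in at about 46 s of the 210 s allowed. `close_job` gives no verdict, so this rests on my own checks.

**What was there:** three chisels and one cork block lay on the bench. The right drawer already held a chisel and the left one a block. All three chisels went into the right drawer and the block into the left, and then I pushed both drawers home.

**Last checks:**
- **Drawers:** both pull faces measured x≈0.626 m, which matches my computed home position. Both looked shut in the pictures after the arm had backed away.
- **Contents:** I last saw everything lying flat in its drawer just before the drawers were closed. It can't be seen now.
- **Tin, glue bottle and mug:** none has visibly moved in the final top picture. In that check the bottle network reported the tin instead, so I judged the bottle by eye.
- **Arm:** it was clear of everything when I handed in.

**What went wrong along the way:**
- **First grasp:** I lifted before the fingers had closed, so the first try at the first chisel came up empty.
- **Leaning chisel:** that same chisel then tipped in the grip and was left leaning on the drawer front. I regripped it and laid it flat.
- **High push force:** I pushed the left drawer after it was already home, and the wrist force peaked at about 84 N. That is under the 120 N wrist limit. The fingertips took the push; I saw no sign of the gripper's body touching the chest, but I did not measure that separately against its 40 N limit.

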